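Dial open the sample lockbox

TASK

Open the sample lockbox by its combination dial. Turn the dial by its handle clockwise (seen from above), passing the red mark twice and stopping on red the third time; then anticlockwise, passing red once more and stopping on the blue mark; then clockwise straight to the green mark, where the lock, being worn, gives somewhere within about 25 degrees either side of green: feel for it by turning slowly to and fro about green while drawing the handle lightly towards the box's front, then slide the cover fully open by the handle and let go. Never strain the lock with more than 25 N, and leave the things around the box where they are.

Things in the scene. Friction and masses are not known exactly. Their poses are not given: they have to be found in the camera images.
- dial (a joint): turning of the black dial (84 mm across, on top of the white cover), rad, growing clockwise seen from above and counting whole turns. 0 and every multiple of 2 pi: handle on green; blue at 2 pi/3, red at 4 pi/3 (plus whole turns). Starts between 1.4 and 3.5. Turns without end, light drag (about 1 N at the handle). It must be stopped and reversed within 10 degrees of red and of blue.
- cover (a joint): slide of the white cover (240 x 134 x 18 mm, carries dial, handle and marks), m: 0 shut, 0.075 fully open at its stop, along the box's own -x. Friction about 5 N; it stays where it is left. Locked, it has 3 mm of play. In a window about 8 degrees wide, its middle within 25 degrees of green, it gives when drawn; after 12 mm of slide the dial angle no longer matters.
- lockbox: grey steel lockbox fixed to the bench, 240 x 152 mm, 70 mm high to the top of the cover; origin at the centre of its underside; its -x is its front, the way the cover opens, z up. The dial sits 50 mm towards the front from its centre.
- fence: three steel pins fixed to the box, hidden under the dial; they block the lock's wheels until the combination is set. Their load (limit 25 N) is felt when drawing on the locked cover, or when the handle is led on a circle that is off-centre towards the front; while dialing, keep the cover pushed shut.
- handle_mid (a point): middle of the steel dial handle: an upright round sleeve 16 mm in diameter, 38 mm tall with a small red cap, standing on the dial 30 mm from its axis; it spins freely on its own axis, so that a gripper holding it can keep its heading while the dial goes round. The point lies on the sleeve's axis half-way up, 102 mm above the table; its foot is 4 mm above the dial.
- dial_axis (a point): centre of the dial, on the turning axis at the top face of the dial, 80 mm above the table; moves with the cover
- mark_red (a point): red patch (12 x 15 mm) on the steel ring round the dial, centre 50.5 mm from the dial axis; the dial is on red when the handle stands on the line from the axis to the patch
- mark_blue (a point): blue patch, likewise
- mark_green (a point): green patch, likewise, on the front (-x) side of the dial; the pull that opens the cover is along the line from the dial axis to this patch
- tube_rack_mid (a point): blue rack of capped tubes, 70 x 160 mm, 91 mm high, loose; point on its centre line 45 mm up; leave it alone
- reagent_mid (a point): amber bottle, 64 mm in diameter, 130 mm high, loose; point half-way up; leave it alone
- slide_box_mid (a point): white and red slide box, 90 x 140 mm, 34 mm high, loose; point half-way up; leave it alone

How it is judged:
By the outcome, as a careful person would: the job done as asked, in the order asked, and still so for the second after the job is handed in, with the robot touching nothing.
It also fails if it takes over 72 s, if anything falls off the work surface, if the arm or the gripper's body presses on something with over 40 N, if the wrist force passes 120 N, or if a joint passes its speed limit or range.

ROBOT

A 6-joint arm with a two-finger parallel gripper is mounted at the origin on the work surface. World frame = base frame: x ahead of the robot, y to its left, z up, the work surface at z = 0. Lengths are in m, angles in rad, forces in N, time in s.
With the tool pointing down it reaches from about 0.275 to 0.75 m from the base axis. Payload 10.2 kg.
Tool frame: the origin (TCP) lies at the very end of the fingers, on their centre line; the grasp point (between the pads) lies 19 mm behind it (manip.tcp_to_grasp is the z of the grasp point in the tool frame, in m); z points along the fingers, y is the direction in which the jaws open and shut (so a half turn about z gives the same grasp; the last joint's range is limited). The gripper opens to 88 mm and grips with 3 to 60 N. Pads are 18 mm wide; open, the fingers measure 123 mm over their backs; the gripper's body (75 mm by 187 mm) begins 45 mm behind the grasp point.
Start: joints at [1.003, 0.313, 1.498, -0, 1.331, -0.223], TCP at [0.177, 0.494, 0.239] pointing down, gripper open.
Joint ranges: [-2.94, 2.94], [-0.97, 2.17], [0.19, 2.56], [-1.23, 4.37], [0.02, 3.11], [-2.88, 2.88]. Speed limits (rad/s): [2.39, 2.39, 3.01, 3.14, 3.14, 3.14].

INTERFACE

Orientations are given as a unit quaternion [w, x, y, z].
In Python, from plant import manip gives the robot as it stands. The module is installed in compiled form; this text tells all that it offers.
- The arm moves only by the tool apply_moves, never from a script. Its argument "increments" is a list that holds one entry, the list of rows, each a list of 6 numbers: the shift along the world's x, y, z in cm, then the turn, a rotation vector about the world's x, y, z in rad. In form: [[[x, y, z, wx, wy, wz], ...]]. A call has 1 to 20 rows; each row shifts and turns the pose as measured when the row begins; what a row does not reach is not made up. A row lasts 1/10 s, in which the tool goes at most 50 mm and 8.59 degrees, less where a joint would pass 70% of its speed; a pose out of reach is approached as far as the arm can. A call with a gripper value outside its range is refused whole. "fingers" is the closure, from 0 (fully open) to 1 (shut), set as the call begins (left out, the last holds). The fingers move at their own pace and stop on an object; the grip force is fixed at half the most. Time passes only in rows, so rows that do not move let the fingers close. It gives the time, the measured TCP pose, the force and the opening at its end, in the units of the state.
- manip.observe(): the state, without advancing time (a new reading comes with each control period).
- manip.read_camera(name): name is "side" or "top" or "wrist"; returns the picture (384x512x3 uint8, red, green, blue); there is no depth.
- manip.camera_params(name): a dict with "intrinsics" (3x3 intrinsics, pixels), "xyz" and "orientation" of the camera in the world. Camera axes: x right, y up, looking along -z (the intrinsics and any distortion apply to the point x, -y, -z); pixel columns grow to the right and rows downward; lengths in m; the calibration is good to about 2 mm. A picture is of the moment at which its call begins: read the wrist's pose just before it. camera_params takes no time and is no camera call; for the wrist camera it gives the pose at the moment of the call.
- manip.job_done(): hands the job in, once; it reports no verdict.
Trained networks look in the newest picture that a camera, given by its name, has taken for a name from the list of things; names that differ only in an ending like _2 or _b are one class to them, and where a whole thing is asked for, a point or a joint stands for the part that bears it (a point fixed in the world has none). Each returns a list of dicts, best first, with "conf" (0 to 1); they miss things now and then, are a little off and sometimes report something else, mostly with a low value. They report only what shows in the picture. A call takes as long as a camera call.
- manip.regions_of(camera, query): "region" (384x512 bool, what is visible of it) and "rect" ([left, top, width, height] in pixels, round what is visible of it).
The state is a dict: "time_s": time; "qpos": joint angles; "joint_vel": joint speeds; "effort": joint torques, N m; "ee_pos": TCP position; "tcp_rot": TCP orientation; "ft_force": force on the tool from outside, world axes, zero at the start; "wrist_torque": the same for the moment, N m; "finger_gap": finger opening in m.
Only numpy, scipy, OpenCV 4.12 (cv2) and the standard library are available. Lean on these libraries where they do the work, as an engineer would, in place of code of your own. Each camera call takes 0.05 s, during which the arm holds its last target.

## Working session

There is one attempt and no reset: what is moved stays moved. The work goes in short steps, Python scripts to look and compute and a tool call to move; the robot and the scene stay as the last step left them, time stands still between calls to the robot, and variables do not carry over. Pictures are saved under pics/ and viewed, and the job is handed in when it is done.

Besides the shell and the picture viewer there is one more tool, called after ">>>" as name(argument=value, ...) on one line, values as JSON. apply_moves: Moves the arm, as the interface text tells. Its arguments: {"type":"object","properties":{"increments":{"type":"array","items":{"type":"array","items":{"type":"array","items":{"type":"number"}}}},"fingers":{"type":"number"}},"required":["increments"]}

```bash
mkdir -p pics; ls; python3 - <<'E'
from plant import manip
import cv2
s=manip.observe()
for k,v in s.items(): print(k,v)
print(manip.tcp_to_grasp)
for n in ["side","top"]:
    im=manip.read_camera(n); cv2.imwrite(f"pics/{n}0.png",im[:,:,::-1])
    print(n,manip.camera_params(n))
E
```

```text
pics
time_s 0.0
qpos [ 1.00258221e+00  3.13465781e-01  1.49837663e+00  2.83243330e-05
  1.33099230e+00 -2.23394847e-01]
joint_vel [-1.32539702e-03  7.83273667e-04  2.49348443e-04 -1.60681131e-03
 -3.59518430e-05 -2.74167034e-04]
effort [ 1.01021851e-03 -4.02200425e+01 -2.52271271e+01  6.95700618e-02
  3.52563208e-02 -8.89602461e-05]
ee_pos [0.1773442  0.49390465 0.23817575]
tcp_rot [-2.52129332e-04  1.71560043e-01  9.85173470e-01 -5.67711641e-04]
ft_force [-0.15889526  0.15932702  0.27789349]
wrist_torque [ 0.00024043 -0.02591448 -0.02120635]
finger_gap 0.08787841708811146
-0.0187
side {'intrinsics': array([[357.53847588,   0.        , 250.03083198],
       [  0.        , 357.53847588, 190.92938403],
       [  0.        ,   0.        ,   1.        ]]), 'xyz': array([0.31014691, 0.50243337, 0.67995202]), 'orientation': array([-0.27812592, -0.11323946,  0.35941258,  0.88354139])}
top {'intrinsics': array([[348.46534239,   0.        , 249.61616409],
       [  0.        , 348.46534239, 194.00090143],
       [  0.        ,   0.        ,   1.        ]]), 'xyz': array([0.53038206, 0.02682004, 0.77022916]), 'orientation': array([-0.69447857, -0.06933848,  0.05127797,  0.71432644])}
```

View pics/side0.png

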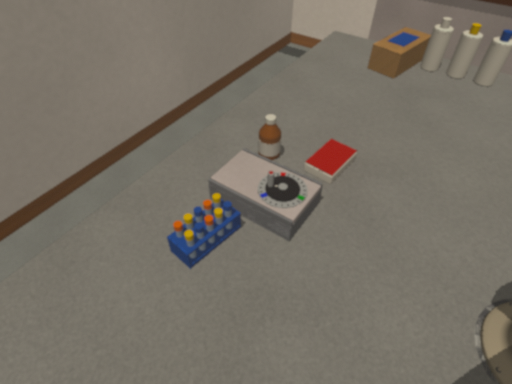

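View pics/top0.png

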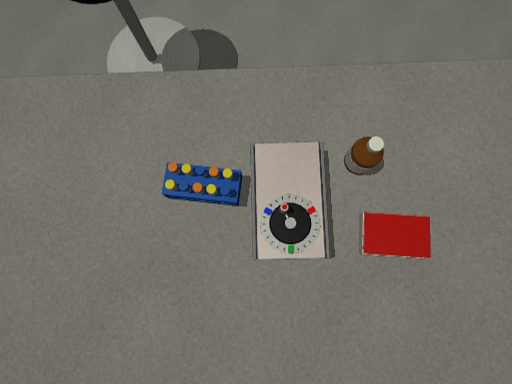

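```bash
cat > h.py <<'E'
import numpy as np, cv2
from scipy.spatial.transform import Rotation as R
from plant import manip
def ray(p,u,v):
    K=p['intrinsics']; q=p['orientation']
    d=np.array([(u-K[0,2])/K[0,0],-(v-K[1,2])/K[1,1],-1.0])
    return p['xyz'], R.from_quat([q[1],q[2],q[3],q[0]]).apply(d)
def atz(p,u,v,z):
    o,d=ray(p,u,v); return o+d*(z-o[2])/d[2]
def proj(p,X):
    K=p['intrinsics']; q=p['orientation']
    c=R.from_quat([q[1],q[2],q[3],q[0]]).inv().apply(np.array(X)-p['xyz'])
    return K[0,0]*c[0]/-c[2]+K[0,2], -K[1,1]*c[1]/-c[2]+K[1,2]
E
python3 - <<'E'
from h import *
Z=dict(dial=.08,mark_red=.071,mark_blue=.071,mark_green=.071,handle_mid=.11,cover=.07,tube_rack_mid=.09,reagent_mid=.13,slide_box_mid=.034,dial_axis=.08)
for cam in ["top","side"]:
    im=manip.read_camera(cam);p=manip.camera_params(cam)
    for n,z in Z.items():
        for r in manip.regions_of(cam,n)[:2]:
            ys,xs=np.nonzero(r['region']); c=(xs.mean(),ys.mean())
            print(cam,n,round(r['conf'],2),r['rect'],np.round(c,1),atz(p,*c,z).round(4))
print(manip.observe()['time_s'])
im=manip.read_camera("top")[180:270,240:340]
cv2.imwrite("pics/topz.png",cv2.resize(im[:,:,::-1],None,fx=6,fy=6,interpolation=cv2.INTER_CUBIC))
E
```

```text
top dial 0.75 [265.4, 201.8, 46.9, 43.5] [289.9 223.3] [ 0.5885 -0.0351  0.08  ]
top mark_red 0.89 [254.5, 143.8, 73.2, 119.5] [288.4 201.4] [ 0.6336 -0.0349  0.071 ]
top mark_blue 0.84 [257.2, 141.3, 64.5, 119.4] [288.6 201.3] [ 0.6339 -0.0353  0.071 ]
top mark_green 0.65 [253.8, 144.5, 72.9, 113.9] [288.6 201.4] [ 0.6337 -0.0353  0.071 ]
top cover 0.67 [253.7, 143.6, 70.9, 117.9] [288.7 201.3] [ 0.634  -0.0356  0.07  ]
top tube_rack_mid 0.97 [163.6, 157.7, 80.2, 48.7] [201.5 184.4] [0.6703 0.1385 0.09  ]
top reagent_mid 0.75 [343.0, 138.5, 39.1, 34.2] [363.9 155. ] [ 0.7089 -0.1754  0.13  ]
top reagent_mid 0.17 [268.9, 203.2, 43.6, 43.5] [290.  223.5] [ 0.584  -0.0307  0.13  ]
top slide_box_mid 0.83 [358.6, 210.4, 69.1, 51.3] [394.1 235.6] [ 0.5608 -0.2539  0.034 ]
top dial_axis 0.84 [253.8, 143.7, 70.5, 111.5] [288.6 201.2] [ 0.6328 -0.0344  0.08  ]
top dial_axis 0.66 [343.6, 138.8, 41.1, 34.3] [364.  155.2] [ 0.7225 -0.1914  0.08  ]
side mark_red 0.97 [211.3, 148.0, 112.7, 74.7] [268.3 184. ] [ 0.6276 -0.0289  0.071 ]
side mark_blue 0.82 [211.5, 149.6, 107.8, 68.9] [267.9 183.9] [ 0.6285 -0.0286  0.071 ]
side mark_blue 0.24 [303.6, 134.6, 54.2, 51.8] [330.6 160. ] [ 0.543  -0.1958  0.071 ]
side mark_green 0.78 [213.2, 149.3, 106.2, 75.2] [268.2 183.8] [ 0.628  -0.0291  0.071 ]
side cover 0.78 [209.9, 152.6, 110.6, 69.4] [268.  183.8] [ 0.629  -0.0299  0.07  ]
side tube_rack_mid 0.71 [169.9, 194.0, 73.4, 74.3] [204.1 229.6] [0.6537 0.1782 0.09  ]
side reagent_mid 0.77 [258.2, 116.5, 25.2, 40.1] [269.8 138.2] [ 0.6827 -0.1169  0.13  ]
side reagent_mid 0.62 [212.0, 151.3, 111.1, 72.4] [268.1 183.8] [0.5974 0.0224 0.13  ]
side slide_box_mid 0.76 [303.6, 135.2, 55.8, 49.9] [330.6 160.2] [ 0.557  -0.2377  0.034 ]
side slide_box_mid 0.28 [267.6, 174.1, 36.4, 26.5] [282.3 186.7] [ 0.6121 -0.0733  0.034 ]
side dial_axis 0.94 [211.8, 149.1, 109.2, 76.7] [268.3 183.8] [ 0.6231 -0.0216  0.08  ]
1.2
```

View pics/topz.png

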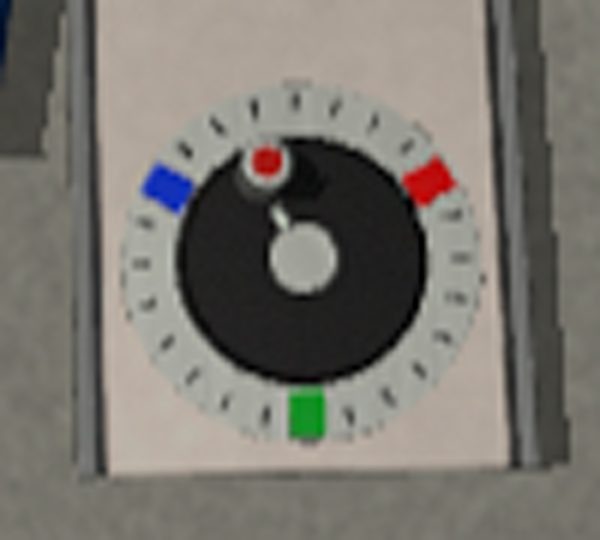

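```bash
python3 - <<'E'
from h import *
p=manip.camera_params("top")
f=lambda x,y:((x+.5)/6-.5+240,(y+.5)/6-.5+180)
C=atz(p,*f(302,260),.08);r,b,g=[atz(p,*f(*q),.0715) for q in [(428,183),(168,188),(307,413)]]
m=(r+b+g)/3
print(C,r,b,g,"mean",m)
for q in (r,b,g): print(np.linalg.norm((q-m)[:2]),np.degrees(np.arctan2(*(q-m)[1::-1])))
h=atz(p,*f(267,160),.122);print(h,np.linalg.norm((h-m)[:2]),np.degrees(np.arctan2(*(h-m)[1::-1])))
# cover side edges
for q in [(97,0),(105,470),(488,0),(510,465)]: print(atz(p,*f(*q),.07))
p=manip.camera_params("side"); im=manip.read_camera("side")[140:240,200:330]
print(np.array(proj(p,m)),proj(p,h))
cv2.imwrite("pics/sidez.png",cv2.resize(im[:,:,::-1],None,fx=6,fy=6,interpolation=cv2.INTER_CUBIC))
E
```

```text
[ 0.58929659 -0.03516281  0.08      ] [ 0.61461009 -0.07915936  0.0715    ] [0.6154663  0.00784797 0.0715    ] [ 0.53961798 -0.03528159  0.0715    ] mean [ 0.58989812 -0.035531    0.0715    ]
0.05014095722546549 -60.471924396734714
0.05035341020266346 59.48429685247948
0.05028076587524882 179.71579976892806
[ 0.6172007  -0.02192297  0.122     ] 0.03050588130413212 26.492372134120593
[0.68106509 0.02983459 0.07      ]
[0.5228421  0.03175402 0.07      ]
[ 0.67683582 -0.10319124  0.07      ]
[ 0.52107064 -0.10096754  0.07      ]
[283.051961   188.54331073] (np.float64(271.2545609036068), np.float64(171.72400881634638))
```

View pics/sidez.png

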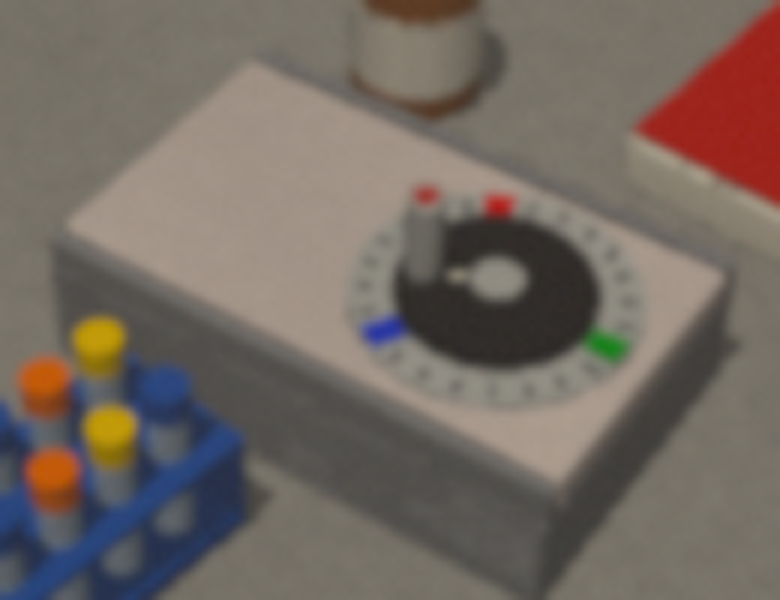

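>>> apply_moves(increments=[[[2.2,-2.58,-0.2,0,0,-0.0613],[2.2,-2.58,-0.2,0,0,-0.0613],[2.2,-2.58,-0.2,0,0,-0.0613],[2.2,-2.58,-0.2,0,0,-0.0613],[2.2,-2.58,-0.2,0,0,-0.0613],[2.2,-2.58,-0.2,0,0,-0.0613],[2.2,-2.58,-0.2,0,0,-0.0613],[2.2,-2.58,-0.2,0,0,-0.0613],[2.2,-2.58,-0.2,0,0,-0.0613],[2.2,-2.58,-0.2,0,0,-0.0613],[2.2,-2.58,-0.2,0,0,-0.0613],[2.2,-2.58,-0.2,0,0,-0.0613],[2.2,-2.58,-0.2,0,0,-0.0613],[2.2,-2.58,-0.2,0,0,-0.0613],[2.2,-2.58,-0.2,0,0,-0.0613],[2.2,-2.58,-0.2,0,0,-0.0613],[2.2,-2.58,-0.2,0,0,-0.0613],[2.2,-2.58,-0.2,0,0,-0.0613],[2.2,-2.58,-0.2,0,0,-0.0613],[2.2,-2.58,-0.2,0,0,-0.0613]]], fingers=0)

```text
time_s: 3.3
ee_pos: [0.6303, -0.043, 0.1985]
tcp_rot: [0.002, 0.723, 0.691, 0.002]
ft_force: [0.1, 0.7, 0.1]
finger_gap: 0.088
```

```bash
cat > w.py <<'E'
from h import *
import sys
def wrist(name):
    s=manip.observe();p=manip.camera_params("wrist");im=manip.read_camera("wrist")
    cv2.imwrite(f"pics/{name}.png",im[:,:,::-1]); return s,p,im
E
python3 - <<'E'
from w import *
s,p,im=wrist("w1")
print(s['ee_pos'],s['tcp_rot'],p)
print(proj(p,[.6165,-.0221,.122]),proj(p,[.5897,-.0355,.08]))
E
```

```text
[ 0.63030788 -0.04302024  0.19847316] [0.00201845 0.72293693 0.6909091  0.00165182] {'intrinsics': array([[284.48594392,   0.        , 254.43236762],
       [  0.        , 284.48594392, 188.29641042],
       [  0.        ,   0.        ,   1.        ]]), 'xyz': array([0.63311588, 0.02897416, 0.3435678 ]), 'orientation': array([ 9.90088840e-01, -1.38591559e-01,  3.28381974e-04, -2.27235750e-02])}
(np.float64(234.96380290938043), np.float64(174.51719399746707)) (np.float64(210.4628649956794), np.float64(179.4339147186101))
```

View pics/w1.png

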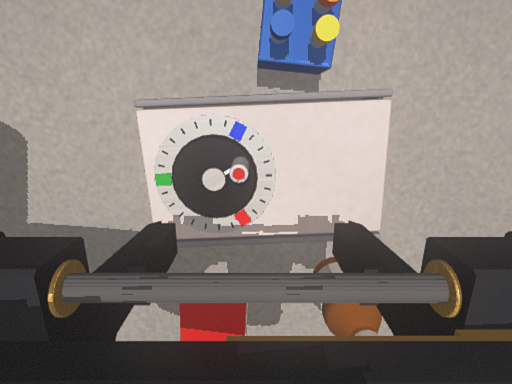

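```bash
python3 - <<'E'
from h import *
import numpy as np
im=cv2.imread("pics/w1.png");cv2.imwrite("pics/w1z.png",cv2.resize(im[100:240,130:290],None,fx=4.9,fy=4.2,interpolation=cv2.INTER_CUBIC))
p=manip.camera_params("wrist")
hsv=cv2.cvtColor(im,cv2.COLOR_BGR2HSV);H,S,V=cv2.split(hsv)
sub=np.zeros_like(H);sub[110:232,148:282]=1
for n,mk,z in [("r",((H<8)|(H>172))&(S>150),.0715),("g",(H>45)&(H<75)&(S>120),.0715),("b",(H>105)&(H<130)&(S>150),.0715)]:
    c,l,st,ce=cv2.connectedComponentsWithStats((mk&(sub>0)).astype(np.uint8))
    for i in range(1,c):
        if st[i,4]>15: print(n,st[i],ce[i].round(1),atz(p,*ce[i],z).round(4),atz(p,*ce[i],.122).round(4))
E
```

```text
r [233 168  11  11  98] [238.1 173.5] [ 0.618  -0.0368  0.0715] [ 0.6213 -0.0252  0.122 ]
r [235 210  16  16 150] [242.3 217.5] [ 0.6192 -0.083   0.0715] [ 0.6222 -0.0629  0.122 ]
g [156 174  16  11 162] [163.2 179. ] [ 0.5444 -0.0384  0.0715] [ 0.5614 -0.0266  0.122 ]
b [230 122  16  18 174] [237.4 130.7] [0.6201 0.0042 0.0715] [0.623  0.0081 0.122 ]
```

View pics/w1z.png

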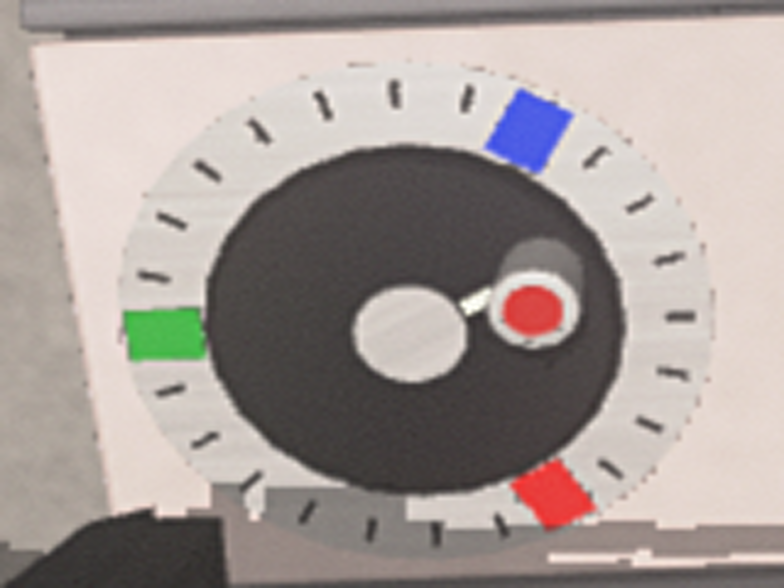

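>>> apply_moves(increments=[[[-0.4,0.7,-1.5,0,0,0.02],[-0.4,0.7,-1.5,0,0,0.02],[-0.3,0.5,-1.5,0,0,0.005],[0,0,0,0,0,0],[0,0,0,0,0,0]]])

```text
time_s: 3.85
ee_pos: [0.6221, -0.0304, 0.1503]
tcp_rot: [0.003, 0.71, 0.704, 0.001]
ft_force: [-0.2, -0.4, 0.9]
finger_gap: 0.0881
```

```bash
cat >> w.py <<'E'
def marks(im,p,box):
    bgr=im[:,:,::-1].copy()
    H,S,V=cv2.split(cv2.cvtColor(bgr,cv2.COLOR_BGR2HSV))
    sub=np.zeros(H.shape,bool);sub[box[1]:box[3],box[0]:box[2]]=1
    for n,mk in [("r",((H<8)|(H>172))&(S>150)),("g",(H>45)&(H<75)&(S>120)),("b",(H>105)&(H<130)&(S>150))]:
        c,l,st,ce=cv2.connectedComponentsWithStats((mk&sub).astype(np.uint8))
        for i in range(1,c):
            if st[i,4]>15: print(n,st[i],ce[i].round(1),"ring",atz(p,*ce[i],.0715).round(4)[:2],"cap",atz(p,*ce[i],.122).round(4)[:2])
E
python3 - <<'E'
from w import *
s,p,im=wrist("w2")
print(s['ee_pos'],s['tcp_rot'],s['ft_force'],s['joint_vel'].round(3),p['xyz'],p['orientation'])
marks(im,p,(100,60,400,270))
im=manip.read_camera("top");cv2.imwrite("pics/t2.png",im[:,:,::-1])
p=manip.camera_params("top");marks(im,p,(245,180,335,260))
E
```

```text
[ 0.62209376 -0.03036315  0.15025289] [0.00267654 0.71036146 0.70383058 0.00139517] [-0.20205085 -0.39383044  0.94728145] [ 0.003  0.009  0.014  0.001 -0.001 -0.   ] [0.6222807  0.04187942 0.2952429 ] [ 0.99023786 -0.13927976 -0.00245466 -0.00491052]
r [242 202  14  13 151] [248.6 208.2] ring [ 0.6181 -0.0395] cap [ 0.6191 -0.0212]
r [240 242  19  18 198] [248.5 250.8] ring [ 0.6174 -0.079 ] cap [ 0.6185 -0.0517]
g [148 198  18  13 226] [156.6 204. ] ring [ 0.5418 -0.035 ] cap [ 0.56   -0.0176]
b [273  60  67  17 537] [313.1  67. ] ring [0.6668 0.0693] cap [0.6567 0.0631]
b [343  60  21  20 124] [356.4  70.6] ring [0.6987 0.0666] cap [0.6814 0.061 ]
b [238 140  20  23 255] [247.3 151.1] ring [0.6178 0.0083] cap [0.6188 0.0159]
b [264 208   8   7  36] [267.6 210.9] ring [0.6155 0.0077] cap [0.6093 0.0091]
```

View pics/w2.png

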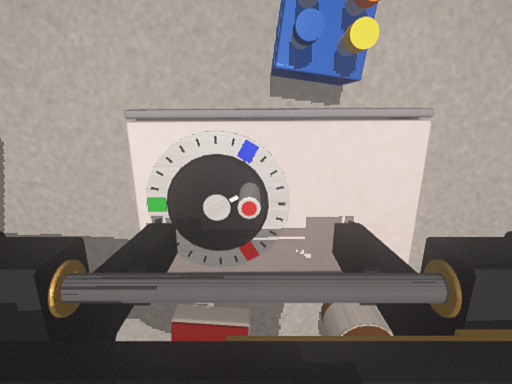

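>>> apply_moves(increments=[[[-0.2,0.5,0,0,0,0.01],[-0.2,0.4,0,0,0,0],[0,0,-2,0,0,0],[0,0,-2,0,0,0],[0,0,-1.5,0,0,0],[0,0,-0.4,0,0,0],[0,0,0,0,0,0]]])

```text
time_s: 4.65
ee_pos: [0.6192, -0.0199, 0.094]
tcp_rot: [0.006, 0.706, 0.708, 0.004]
ft_force: [-0.4, 0.4, -0.5]
finger_gap: 0.0881
```

```bash
python3 - <<'E'
from w import *
s,p,im=wrist("w3")
print(s['ee_pos'],s['tcp_rot'],s['ft_force'])
marks(im,p,(100,100,400,300))
E
```

```text
[ 0.61916737 -0.01985838  0.09395516] [0.00597586 0.7063015  0.70787684 0.0035854 ] [-0.37476235  0.37898217 -0.49979233]
r [244 261  20  12 189] [253.9 267.3] ring [ 0.6196 -0.0505] cap [ 0.619  -0.0194]
g [122 239   7   6  24] [124.1 241.3] ring [ 0.5362 -0.031 ] cap [ 0.5607 -0.0058]
b [238 168  27  29 435] [251.  181.9] ring [0.6178 0.0084] cap [0.6177 0.0217]
```

View pics/w3.png

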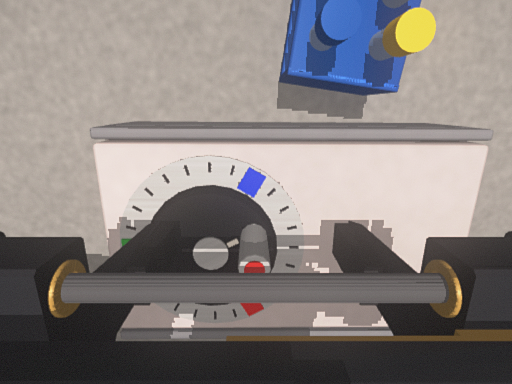

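>>> apply_moves(increments=[[[0,-0.1,-0.3,0,0,0],[0,0,0,0,0,0],[0,0,0,0,0,0],[0,0,0,0,0,0],[0,0,0,0,0,0],[0,0,0,0,0,0],[0,0,0,0,0,0]]], fingers=1)

```text
time_s: 5.4
ee_pos: [0.6205, -0.0212, 0.0941]
tcp_rot: [0.008, 0.706, 0.708, 0.005]
ft_force: [0.1, 0.5, 0.8]
finger_gap: 0.0343
```

```bash
python3 - <<'E'
from w import *
s=manip.observe()
print(s['time_s'],s['ee_pos'],s['tcp_rot'],s['ft_force'],s['wrist_torque'],s['finger_gap'])
E
```

```text
5.4 [ 0.62049162 -0.02116493  0.09407045] [0.00814639 0.70629456 0.70785378 0.00496592] [0.13620289 0.49018786 0.76951892] [-0.00941565  0.04776421  0.00043515] 0.03430228629805998
```

>>> apply_moves(increments=[[[-0.1,0,-0.2,0,0,0],[0,0,0,0,0,0],[0,0,0,0,0,0],[0,0,0,0,0,0]]])

```text
time_s: 5.8
ee_pos: [0.6191, -0.0213, 0.0919]
tcp_rot: [0.008, 0.706, 0.708, 0.005]
ft_force: [-0.9, 0.4, 0.4]
finger_gap: 0.0151
```

```bash
cat > st.py <<'E'
from w import *
def st():
    s=manip.observe();q=s['tcp_rot']
    Rm=R.from_quat([q[1],q[2],q[3],q[0]])
    T=R.from_matrix(np.array([[0,1,0],[1,0,0],[0,0,-1.]]))
    print("t",s['time_s'],"pos",s['ee_pos'].round(4),"F",s['ft_force'].round(2),"M",s['wrist_torque'].round(2),"gap",round(s['finger_gap'],4),"rotcorr",(T*Rm.inv()).as_rotvec().round(4))
    return s
if __name__=="__main__": st()
E
python3 st.py
```

```text
t 5.8 pos [ 0.6191 -0.0213  0.0919] F [-0.86  0.42  0.43] M [-0.06  0.15 -0.05] gap 0.0151 rotcorr [ 0.0047  0.0178 -0.0022]
```

```bash
cat > gen.py <<'E'
from st import *
import json
C=np.array([.5923,-.0352])
def phi(s=None,c=C):
    s=s or manip.observe(); d=s['ee_pos'][:2]-c
    return np.degrees(np.arctan2(d[1],d[0])),np.linalg.norm(d)
def gen(n,step,bias=0.0,rc=(0,0,0),c=C,gain=1.0):
    # step deg per row, +ve = clockwise
    s=st();f,r=phi(s,c);print("phi",f,"r",r,"dial mod",(180-f)%360)
    rows=[]
    for i in range(n):
        a=np.radians(f-i*step);b=np.radians(f-(i+1)*step)
        d=3.0*gain*np.array([np.cos(b)-np.cos(a),np.sin(b)-np.sin(a)])
        rows.append([round(d[0]+bias,2),round(d[1],2),0]+([float(round(v,3)) for v in rc] if i==0 else [0,0,0]))
    print(json.dumps([[ [float(v) for v in r] for r in rows]]))
E
python3 -c "
from gen import *
gen(6,10,0.0,(.005,.018,-.002))"
```

```text
t 5.8 pos [ 0.6191 -0.0213  0.0919] F [-0.86  0.42  0.43] M [-0.06  0.15 -0.05] gap 0.0151 rotcorr [ 0.0047  0.0178 -0.0022]
phi 27.39993695029847 r 0.03022844595003425 dial mod 152.60006304970153
[[[0.2, -0.48, 0.0, 0.005, 0.018, -0.002], [0.11, -0.51, 0.0, 0.0, 0.0, 0.0], [0.02, -0.52, 0.0, 0.0, 0.0, 0.0], [-0.07, -0.52, 0.0, 0.0, 0.0, 0.0], [-0.16, -0.5, 0.0, 0.0, 0.0, 0.0], [-0.24, -0.46, 0.0, 0.0, 0.0, 0.0]]]
```

>>> apply_moves(increments=[[[0.2,-0.48,0,0.005,0.018,-0.002],[0.11,-0.51,0,0,0,0],[0.02,-0.52,0,0,0,0],[-0.07,-0.52,0,0,0,0],[-0.16,-0.5,0,0,0,0],[-0.24,-0.46,0,0,0,0]]])

```text
time_s: 6.4
ee_pos: [0.6163, -0.0523, 0.0917]
tcp_rot: [-0.004, 0.707, 0.707, -0.001]
ft_force: [-6.6, 4.4, 3.7]
finger_gap: 0.0153
```

```bash
python3 -c "
from gen import *
gen(10,10,0.0)"
```

```text
t 6.4 pos [ 0.6163 -0.0523  0.0917] F [-6.63  4.39  3.73] M [0.69 0.74 0.03] gap 0.0153 rotcorr [-0.0037 -0.0068 -0.0004]
phi -35.42714349837434 r 0.029506221366553335 dial mod 215.42714349837433
[[[-0.34, -0.4, 0.0, 0.0, 0.0, 0.0], [-0.4, -0.33, 0.0, 0.0, 0.0, 0.0], [-0.45, -0.26, 0.0, 0.0, 0.0, 0.0], [-0.49, -0.18, 0.0, 0.0, 0.0, 0.0], [-0.52, -0.09, 0.0, 0.0, 0.0, 0.0], [-0.52, 0.0, 0.0, 0.0, 0.0, 0.0], [-0.51, 0.09, 0.0, 0.0, 0.0, 0.0], [-0.49, 0.18, 0.0, 0.0, 0.0, 0.0], [-0.45, 0.26, 0.0, 0.0, 0.0, 0.0], [-0.4, 0.34, 0.0, 0.0, 0.0, 0.0]]]
```

```bash
python3 -c "
from gen import *
gen(10,8,0.05)"
```

```text
t 6.4 pos [ 0.6163 -0.0523  0.0917] F [-6.63  4.39  3.73] M [0.69 0.74 0.03] gap 0.0153 rotcorr [-0.0037 -0.0068 -0.0004]
phi -35.42714349837434 r 0.029506221366553335 dial mod 215.42714349837433
[[[-0.22, -0.32, 0.0, 0.0, 0.0, 0.0], [-0.26, -0.28, 0.0, 0.0, 0.0, 0.0], [-0.29, -0.24, 0.0, 0.0, 0.0, 0.0], [-0.32, -0.19, 0.0, 0.0, 0.0, 0.0], [-0.35, -0.13, 0.0, 0.0, 0.0, 0.0], [-0.36, -0.08, 0.0, 0.0, 0.0, 0.0], [-0.37, -0.02, 0.0, 0.0, 0.0, 0.0], [-0.37, 0.04, 0.0, 0.0, 0.0, 0.0], [-0.36, 0.1, 0.0, 0.0, 0.0, 0.0], [-0.34, 0.15, 0.0, 0.0, 0.0, 0.0]]]
```

>>> apply_moves(increments=[[[-0.22,-0.32,0,0,-0.005,0],[-0.26,-0.28,0,0,0,0],[-0.29,-0.24,0,0,0,0],[-0.32,-0.19,0,0,0,0],[-0.35,-0.13,0,0,0,0],[-0.36,-0.08,0,0,0,0],[-0.37,-0.02,0,0,0,0],[-0.37,0.04,0,0,0,0],[-0.36,0.1,0,0,0,0],[-0.34,0.15,0,0,0,0]]])

```text
time_s: 7.4
ee_pos: [0.5823, -0.0625, 0.092]
tcp_rot: [-0.002, 0.708, 0.707, 0.003]
ft_force: [1.5, -0.9, -1.8]
finger_gap: 0.0152
```

```bash
python3 -c "
from gen import *
gen(10,8,0.05)"
```

```text
t 7.4 pos [ 0.5823 -0.0625  0.092 ] F [ 1.52 -0.9  -1.82] M [-0.31 -0.2   0.01] gap 0.0152 rotcorr [-0.0077  0.0015  0.0012]
phi -110.11943686755168 r 0.029125350573924146 dial mod 290.1194368675517
[[[-0.33, 0.17, 0.0, 0.0, 0.0, 0.0], [-0.3, 0.22, 0.0, 0.0, 0.0, 0.0], [-0.27, 0.27, 0.0, 0.0, 0.0, 0.0], [-0.23, 0.31, 0.0, 0.0, 0.0, 0.0], [-0.18, 0.35, 0.0, 0.0, 0.0, 0.0], [-0.13, 0.38, 0.0, 0.0, 0.0, 0.0], [-0.08, 0.4, 0.0, 0.0, 0.0, 0.0], [-0.02, 0.41, 0.0, 0.0, 0.0, 0.0], [0.04, 0.42, 0.0, 0.0, 0.0, 0.0], [0.09, 0.42, 0.0, 0.0, 0.0, 0.0]]]
```

>>> apply_moves(increments=[[[-0.3,0.17,0,0,0,0],[-0.27,0.22,0,0,0,0],[-0.24,0.27,0,0,0,0],[-0.2,0.31,0,0,0,0],[-0.15,0.35,0,0,0,0],[-0.1,0.38,0,0,0,0],[-0.05,0.4,0,0,0,0],[0.01,0.41,0,0,0,0],[0.07,0.42,0,0,0,0],[0.12,0.42,0,0,0,0]]])

```text
time_s: 8.4
ee_pos: [0.5623, -0.0307, 0.092]
tcp_rot: [-0.007, 0.707, 0.707, -0.006]
ft_force: [-4.3, -0.7, 2.5]
finger_gap: 0.0147
```

```bash
python3 -c "
from gen import *
from scipy.optimize import least_squares
s=manip.observe()
P=np.array([(.6191,-.0213),(.6163,-.0523),(.5823,-.0625),s['ee_pos'][:2]])
f=lambda c:np.hypot(*(P-c).T)-.03
o=least_squares(f,C);print(o.x,o.fun)
gen(20,8,0.05)"
```

```text
[ 0.59216991 -0.03428903] [-1.01089374e-04  1.10737755e-04 -1.12311557e-04  3.50297096e-05]
t 8.4 pos [ 0.5623 -0.0307  0.092 ] F [-4.31 -0.72  2.51] M [-0.16  0.4  -0.03] gap 0.0147 rotcorr [-0.0017 -0.0178  0.001 ]
phi 171.5201241561391 r 0.030285087431809448 dial mod 8.479875843860896
[[[0.14, 0.41, 0.0, 0.0, 0.0, 0.0], [0.2, 0.39, 0.0, 0.0, 0.0, 0.0], [0.25, 0.37, 0.0, 0.0, 0.0, 0.0], [0.3, 0.34, 0.0, 0.0, 0.0, 0.0], [0.34, 0.3, 0.0, 0.0, 0.0, 0.0], [0.38, 0.25, 0.0, 0.0, 0.0, 0.0], [0.41, 0.21, 0.0, 0.0, 0.0, 0.0], [0.44, 0.15, 0.0, 0.0, 0.0, 0.0], [0.46, 0.1, 0.0, 0.0, 0.0, 0.0], [0.47, 0.04, 0.0, 0.0, 0.0, 0.0], [0.47, -0.02, 0.0, 0.0, 0.0, 0.0], [0.46, -0.08, 0.0, 0.0, 0.0, 0.0], [0.45, -0.13, 0.0, 0.0, 0.0, 0.0], [0.42, -0.19, 0.0, 0.0, 0.0, 0.0], [0.4, -0.24, 0.0, 0.0, 0.0, 0.0], [0.36, -0.28, 0.0, 0.0, 0.0, 0.0], [0.32, -0.32, 0.0, 0.0, 0.0, 0.0], [0.27, -0.36, 0.0, 0.0, 0.0, 0.0], [0.22, -0.38, 0.0, 0.0, 0.0, 0.0], [0.16, -0.4, 0.0, 0.0, 0.0, 0.0]]]
```

>>> apply_moves(increments=[[[0.14,0.41,0,0,-0.015,0],[0.2,0.39,0,0,0,0],[0.25,0.37,0,0,0,0],[0.3,0.34,0,0,0,0],[0.34,0.3,0,0,0,0],[0.38,0.25,0,0,0,0],[0.41,0.21,0,0,0,0],[0.44,0.15,0,0,0,0],[0.46,0.1,0,0,0,0],[0.47,0.04,0,0,0,0],[0.47,-0.02,0,0,0,0],[0.46,-0.08,0,0,0,0],[0.45,-0.13,0,0,0,0],[0.42,-0.19,0,0,0,0],[0.4,-0.24,0,0,0,0]]])

```text
time_s: 9.9
ee_pos: [0.6179, -0.018, 0.0915]
tcp_rot: [-0.002, 0.708, 0.706, -0.011]
ft_force: [-12.5, -8.0, 5.2]
finger_gap: 0.0149
```

```bash
sed -i 's/^C=.*/C=np.array([.5922,-.0343])/' gen.py; python3 -c "
from gen import *
gen(20,8,0.05)"
```

```text
t 9.9 pos [ 0.6179 -0.018   0.0915] F [-12.49  -8.03   5.17] M [-1.26  1.93 -0.07] gap 0.0149 rotcorr [ 0.0124 -0.0191  0.0016]
phi 32.431581091306846 r 0.030398802333731892 dial mod 147.56841890869316
[[[0.25, -0.37, 0.0, 0.0, 0.0, 0.0], [0.2, -0.39, 0.0, 0.0, 0.0, 0.0], [0.14, -0.41, 0.0, 0.0, 0.0, 0.0], [0.08, -0.42, 0.0, 0.0, 0.0, 0.0], [0.02, -0.42, 0.0, 0.0, 0.0, 0.0], [-0.03, -0.41, 0.0, 0.0, 0.0, 0.0], [-0.09, -0.39, 0.0, 0.0, 0.0, 0.0], [-0.14, -0.37, 0.0, 0.0, 0.0, 0.0], [-0.19, -0.34, 0.0, 0.0, 0.0, 0.0], [-0.24, -0.3, 0.0, 0.0, 0.0, 0.0], [-0.28, -0.26, 0.0, 0.0, 0.0, 0.0], [-0.31, -0.21, 0.0, 0.0, 0.0, 0.0], [-0.34, -0.16, 0.0, 0.0, 0.0, 0.0], [-0.36, -0.1, 0.0, 0.0, 0.0, 0.0], [-0.37, -0.05, 0.0, 0.0, 0.0, 0.0], [-0.37, 0.01, 0.0, 0.0, 0.0, 0.0], [-0.36, 0.07, 0.0, 0.0, 0.0, 0.0], [-0.35, 0.13, 0.0, 0.0, 0.0, 0.0], [-0.33, 0.18, 0.0, 0.0, 0.0, 0.0], [-0.3, 0.23, 0.0, 0.0, 0.0, 0.0]]]
```

```bash
python3 - <<'E'
s=open('gen.py').read()
s=s.replace("def gen(n,step,bias=0.0,rc=(0,0,0),c=C,gain=1.0):","def gen(n,step,bias=0.03,rc=(0,0,0),c=C,gain=1.0,inw=.03):")
s=s.replace("        rows.append","        d=d-inw*np.array([np.cos(b),np.sin(b)])\n        rows.append").replace("+([float(round(v,3))","+([float(round(v,3))")
open('gen.py','w').write(s)
E
python3 -c "
from gen import *
gen(20,8,rc=(.012,-.019,.002))"
```

```text
t 9.9 pos [ 0.6179 -0.018   0.0915] F [-12.49  -8.03   5.17] M [-1.26  1.93 -0.07] gap 0.0149 rotcorr [ 0.0124 -0.0191  0.0016]
phi 32.431581091306846 r 0.030398802333731892 dial mod 147.56841890869316
[[[0.2, -0.38, 0.0, 0.012, -0.019, 0.002], [0.15, -0.4, 0.0, 0.0, 0.0, 0.0], [0.09, -0.41, 0.0, 0.0, 0.0, 0.0], [0.03, -0.42, 0.0, 0.0, 0.0, 0.0], [-0.03, -0.41, 0.0, 0.0, 0.0, 0.0], [-0.08, -0.4, 0.0, 0.0, 0.0, 0.0], [-0.14, -0.38, 0.0, 0.0, 0.0, 0.0], [-0.19, -0.36, 0.0, 0.0, 0.0, 0.0], [-0.24, -0.32, 0.0, 0.0, 0.0, 0.0], [-0.28, -0.28, 0.0, 0.0, 0.0, 0.0], [-0.31, -0.24, 0.0, 0.0, 0.0, 0.0], [-0.34, -0.19, 0.0, 0.0, 0.0, 0.0], [-0.37, -0.13, 0.0, 0.0, 0.0, 0.0], [-0.38, -0.07, 0.0, 0.0, 0.0, 0.0], [-0.39, -0.02, 0.0, 0.0, 0.0, 0.0], [-0.39, 0.04, 0.0, 0.0, 0.0, 0.0], [-0.38, 0.1, 0.0, 0.0, 0.0, 0.0], [-0.36, 0.15, 0.0, 0.0, 0.0, 0.0], [-0.33, 0.21, 0.0, 0.0, 0.0, 0.0], [-0.3, 0.26, 0.0, 0.0, 0.0, 0.0]]]
```

>>> apply_moves(increments=[[[0.2,-0.38,0,0.012,-0.019,0.002],[0.15,-0.4,0,0,0,0],[0.09,-0.41,0,0,0,0],[0.03,-0.42,0,0,0,0],[-0.03,-0.41,0,0,0,0],[-0.08,-0.4,0,0,0,0],[-0.14,-0.38,0,0,0,0],[-0.19,-0.36,0,0,0,0],[-0.24,-0.32,0,0,0,0],[-0.28,-0.28,0,0,0,0],[-0.31,-0.24,0,0,0,0],[-0.34,-0.19,0,0,0,0],[-0.37,-0.13,0,0,0,0],[-0.38,-0.07,0,0,0,0],[-0.39,-0.02,0,0,0,0]]])

```text
time_s: 11.4
ee_pos: [0.5938, -0.0643, 0.0919]
tcp_rot: [-0.001, 0.707, 0.707, 0.0]
ft_force: [0.5, 1.0, 0.3]
finger_gap: 0.015
```

```bash
python3 -c "
from gen import *
gen(20,8)"
```

```text
t 11.4 pos [ 0.5938 -0.0643  0.0919] F [0.49 1.   0.32] M [ 0.12 -0.28 -0.01] gap 0.015 rotcorr [-0.0016 -0.0009 -0.0002]
phi -86.84904311338627 r 0.029996151262686743 dial mod 266.8490431133863
[[[-0.39, 0.04, 0.0, 0.0, 0.0, 0.0], [-0.38, 0.09, 0.0, 0.0, 0.0, 0.0], [-0.36, 0.15, 0.0, 0.0, 0.0, 0.0], [-0.34, 0.2, 0.0, 0.0, 0.0, 0.0], [-0.3, 0.25, 0.0, 0.0, 0.0, 0.0], [-0.27, 0.3, 0.0, 0.0, 0.0, 0.0], [-0.22, 0.33, 0.0, 0.0, 0.0, 0.0], [-0.17, 0.37, 0.0, 0.0, 0.0, 0.0], [-0.12, 0.39, 0.0, 0.0, 0.0, 0.0], [-0.06, 0.41, 0.0, 0.0, 0.0, 0.0], [-0.01, 0.42, 0.0, 0.0, 0.0, 0.0], [0.05, 0.42, 0.0, 0.0, 0.0, 0.0], [0.11, 0.41, 0.0, 0.0, 0.0, 0.0], [0.17, 0.39, 0.0, 0.0, 0.0, 0.0], [0.22, 0.37, 0.0, 0.0, 0.0, 0.0], [0.27, 0.34, 0.0, 0.0, 0.0, 0.0], [0.31, 0.31, 0.0, 0.0, 0.0, 0.0], [0.35, 0.26, 0.0, 0.0, 0.0, 0.0], [0.39, 0.22, 0.0, 0.0, 0.0, 0.0], [0.41, 0.16, 0.0, 0.0, 0.0, 0.0]]]
```

>>> apply_moves(increments=[[[-0.38,0.04,0,0,0,0],[-0.37,0.09,0,0,0,0],[-0.35,0.15,0,0,0,0],[-0.32,0.2,0,0,0,0],[-0.28,0.25,0,0,0,0],[-0.25,0.3,0,0,0,0],[-0.2,0.33,0,0,0,0],[-0.15,0.37,0,0,0,0],[-0.1,0.39,0,0,0,0],[-0.04,0.41,0,0,0,0],[0.01,0.42,0,0,0,0],[0.07,0.42,0,0,0,0],[0.13,0.41,0,0,0,0],[0.18,0.39,0,0,0,0],[0.23,0.37,0,0,0,0]]])

```text
time_s: 12.9
ee_pos: [0.5664, -0.0188, 0.092]
tcp_rot: [-0.005, 0.707, 0.707, -0.008]
ft_force: [-2.9, 0.2, 0.8]
finger_gap: 0.0149
```

```bash
python3 -c "
from gen import *
gen(20,8)"
```

```text
t 12.9 pos [ 0.5664 -0.0188  0.092 ] F [-2.9   0.22  0.76] M [-0.01  0.14  0.02] gap 0.0149 rotcorr [ 0.0035 -0.0178 -0.0005]
phi 148.9816254789295 r 0.03009896733449901 dial mod 31.018374521070513
[[[0.29, 0.32, 0.0, 0.0, 0.0, 0.0], [0.34, 0.28, 0.0, 0.0, 0.0, 0.0], [0.37, 0.24, 0.0, 0.0, 0.0, 0.0], [0.4, 0.19, 0.0, 0.0, 0.0, 0.0], [0.43, 0.14, 0.0, 0.0, 0.0, 0.0], [0.44, 0.08, 0.0, 0.0, 0.0, 0.0], [0.45, 0.02, 0.0, 0.0, 0.0, 0.0], [0.45, -0.04, 0.0, 0.0, 0.0, 0.0], [0.44, -0.09, 0.0, 0.0, 0.0, 0.0], [0.42, -0.15, 0.0, 0.0, 0.0, 0.0], [0.39, -0.2, 0.0, 0.0, 0.0, 0.0], [0.36, -0.25, 0.0, 0.0, 0.0, 0.0], [0.32, -0.3, 0.0, 0.0, 0.0, 0.0], [0.28, -0.33, 0.0, 0.0, 0.0, 0.0], [0.23, -0.37, 0.0, 0.0, 0.0, 0.0], [0.18, -0.39, 0.0, 0.0, 0.0, 0.0], [0.12, -0.41, 0.0, 0.0, 0.0, 0.0], [0.07, -0.42, 0.0, 0.0, 0.0, 0.0], [0.01, -0.42, 0.0, 0.0, 0.0, 0.0], [-0.05, -0.41, 0.0, 0.0, 0.0, 0.0]]]
```

>>> apply_moves(increments=[[[0.29,0.32,0,0.003,-0.015,0],[0.34,0.28,0,0,0,0],[0.37,0.24,0,0,0,0],[0.4,0.19,0,0,0,0],[0.43,0.14,0,0,0,0],[0.44,0.08,0,0,0,0],[0.45,0.02,0,0,0,0],[0.45,-0.04,0,0,0,0],[0.44,-0.09,0,0,0,0],[0.42,-0.15,0,0,0,0],[0.39,-0.2,0,0,0,0],[0.36,-0.25,0,0,0,0],[0.32,-0.3,0,0,0,0],[0.28,-0.33,0,0,0,0],[0.23,-0.37,0,0,0,0],[0.18,-0.39,0,0,0,0],[0.12,-0.41,0,0,0,0],[0.07,-0.42,0,0,0,0]]])

```text
time_s: 14.7
ee_pos: [0.6217, -0.0406, 0.0914]
tcp_rot: [-0.011, 0.707, 0.707, -0.014]
ft_force: [-12.8, 3.3, 7.2]
finger_gap: 0.0148
```

```bash
python3 -c "
from gen import *
gen(12,6)"
```

```text
t 14.7 pos [ 0.6217 -0.0406  0.0914] F [-12.81   3.29   7.2 ] M [ 0.51  1.55 -0.06] gap 0.0148 rotcorr [ 0.0049 -0.0361  0.0009]
phi -11.970083370817113 r 0.03019724206584214 dial mod 191.97008337081712
[[[-0.08, -0.29, 0.0, 0.0, 0.0, 0.0], [-0.11, -0.28, 0.0, 0.0, 0.0, 0.0], [-0.14, -0.26, 0.0, 0.0, 0.0, 0.0], [-0.17, -0.25, 0.0, 0.0, 0.0, 0.0], [-0.19, -0.22, 0.0, 0.0, 0.0, 0.0], [-0.21, -0.2, 0.0, 0.0, 0.0, 0.0], [-0.23, -0.17, 0.0, 0.0, 0.0, 0.0], [-0.25, -0.15, 0.0, 0.0, 0.0, 0.0], [-0.26, -0.12, 0.0, 0.0, 0.0, 0.0], [-0.27, -0.08, 0.0, 0.0, 0.0, 0.0], [-0.28, -0.05, 0.0, 0.0, 0.0, 0.0], [-0.28, -0.02, 0.0, 0.0, 0.0, 0.0]]]
```

>>> apply_moves(increments=[[[-0.1,-0.29,0,0.005,-0.03,0],[-0.12,-0.28,0,0,0,0],[-0.14,-0.26,0,0,0,0],[-0.17,-0.25,0,0,0,0],[-0.19,-0.22,0,0,0,0],[-0.21,-0.2,0,0,0,0],[-0.23,-0.17,0,0,0,0],[0,0,0,0,0,0]]])

```text
time_s: 15.5
ee_pos: [0.6107, -0.0578, 0.0918]
tcp_rot: [-0.003, 0.708, 0.707, -0.001]
ft_force: [-1.2, 0.9, 0.3]
finger_gap: 0.0149
```

```bash
python3 -c "
from gen import *
gen(2,3)
s,p,im=wrist('wr')
im=manip.read_camera('top');p=manip.camera_params('top');cv2.imwrite('pics/tr.png',cv2.resize(im[170:270,230:350,::-1],None,fx=5,fy=5,interpolation=2))
marks(im,p,(240,170,345,262))"
```

```text
t 15.5 pos [ 0.6107 -0.0578  0.0918] F [-1.22  0.91  0.3 ] M [-0.02  0.11  0.01] gap 0.0149 rotcorr [-0.0025 -0.0053  0.0016]
phi -51.77790930613453 r 0.029859577825817003 dial mod 231.77790930613452
[[[-0.11, -0.07, 0.0, 0.0, 0.0, 0.0], [-0.12, -0.06, 0.0, 0.0, 0.0, 0.0]]]
b [240 171   2  19  27] [240.3 179.3] ring [0.6824 0.0615] cap [0.6714 0.059 ]
b [264 208   6   6  24] [266.6 210.4] ring [0.6165 0.0098] cap [0.6103 0.0111]
```

View pics/wr.png

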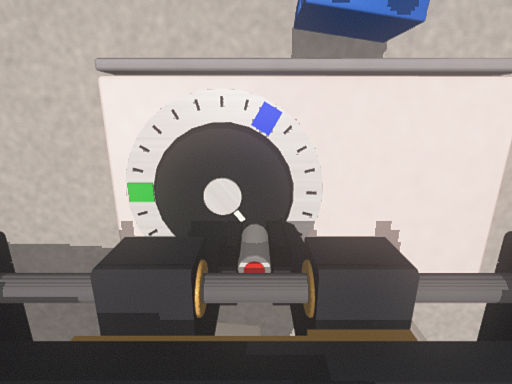

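>>> apply_moves(increments=[[[-0.17,-0.13,0,0,0,0],[-0.19,-0.12,0,0,0,0],[0,0,0,0,0,0]]])

```text
time_s: 15.9
ee_pos: [0.6071, -0.0602, 0.0918]
tcp_rot: [-0.003, 0.708, 0.707, -0.001]
ft_force: [-0.9, 0.4, 0.9]
finger_gap: 0.0153
```

```bash
python3 -c "
from gen import *
gen(20,-8,inw=.03)
"
```

```text
t 15.9 pos [ 0.6071 -0.0602  0.0918] F [-0.93  0.37  0.9 ] M [-0.09 -0.03  0.06] gap 0.0153 rotcorr [-0.0023 -0.0049  0.0013]
phi -60.07031252262558 r 0.029857586458425647 dial mod 240.07031252262558
[[[0.36, 0.26, 0.0, 0.0, 0.0, 0.0], [0.32, 0.3, 0.0, 0.0, 0.0, 0.0], [0.28, 0.34, 0.0, 0.0, 0.0, 0.0], [0.23, 0.37, 0.0, 0.0, 0.0, 0.0], [0.17, 0.39, 0.0, 0.0, 0.0, 0.0], [0.12, 0.41, 0.0, 0.0, 0.0, 0.0], [0.06, 0.42, 0.0, 0.0, 0.0, 0.0], [0.0, 0.42, 0.0, 0.0, 0.0, 0.0], [-0.06, 0.41, 0.0, 0.0, 0.0, 0.0], [-0.11, 0.39, 0.0, 0.0, 0.0, 0.0], [-0.17, 0.37, 0.0, 0.0, 0.0, 0.0], [-0.22, 0.34, 0.0, 0.0, 0.0, 0.0], [-0.26, 0.3, 0.0, 0.0, 0.0, 0.0], [-0.3, 0.26, 0.0, 0.0, 0.0, 0.0], [-0.33, 0.21, 0.0, 0.0, 0.0, 0.0], [-0.36, 0.16, 0.0, 0.0, 0.0, 0.0], [-0.38, 0.1, 0.0, 0.0, 0.0, 0.0], [-0.39, 0.04, 0.0, 0.0, 0.0, 0.0], [-0.39, -0.01, 0.0, 0.0, 0.0, 0.0], [-0.38, -0.07, 0.0, 0.0, 0.0, 0.0]]]
```

>>> apply_moves(increments=[[[0.35,0.26,0,0,-0.005,0],[0.31,0.3,0,0,0,0],[0.27,0.34,0,0,0,0],[0.22,0.37,0,0,0,0],[0.16,0.39,0,0,0,0],[0.11,0.41,0,0,0,0],[0.05,0.42,0,0,0,0],[-0.01,0.42,0,0,0,0],[-0.07,0.41,0,0,0,0],[-0.12,0.39,0,0,0,0],[-0.17,0.37,0,0,0,0],[-0.22,0.34,0,0,0,0],[-0.26,0.3,0,0,0,0],[-0.3,0.26,0,0,0,0],[-0.33,0.21,0,0,0,0],[-0.36,0.16,0,0,0,0],[-0.38,0.1,0,0,0,0],[-0.39,0.04,0,0,0,0]]])

```text
time_s: 17.7
ee_pos: [0.5938, -0.0042, 0.0918]
tcp_rot: [0.0, 0.707, 0.707, -0.003]
ft_force: [0.8, -3.9, 0.3]
finger_gap: 0.0148
```

```bash
python3 -c "
from gen import *
gen(20,-8,inw=.03)
"
```

```text
t 17.7 pos [ 0.5938 -0.0042  0.0918] F [ 0.83 -3.93  0.27] M [-0.69 -0.09 -0.  ] gap 0.0148 rotcorr [ 0.0054 -0.0041  0.0009]
phi 86.94706903424135 r 0.030157237354034337 dial mod 93.05293096575865
[[[-0.39, -0.04, 0.0, 0.0, 0.0, 0.0], [-0.38, -0.09, 0.0, 0.0, 0.0, 0.0], [-0.36, -0.15, 0.0, 0.0, 0.0, 0.0], [-0.33, -0.2, 0.0, 0.0, 0.0, 0.0], [-0.3, -0.25, 0.0, 0.0, 0.0, 0.0], [-0.26, -0.3, 0.0, 0.0, 0.0, 0.0], [-0.22, -0.33, 0.0, 0.0, 0.0, 0.0], [-0.17, -0.37, 0.0, 0.0, 0.0, 0.0], [-0.12, -0.39, 0.0, 0.0, 0.0, 0.0], [-0.06, -0.41, 0.0, 0.0, 0.0, 0.0], [-0.01, -0.42, 0.0, 0.0, 0.0, 0.0], [0.05, -0.42, 0.0, 0.0, 0.0, 0.0], [0.11, -0.41, 0.0, 0.0, 0.0, 0.0], [0.17, -0.39, 0.0, 0.0, 0.0, 0.0], [0.22, -0.37, 0.0, 0.0, 0.0, 0.0], [0.27, -0.34, 0.0, 0.0, 0.0, 0.0], [0.32, -0.31, 0.0, 0.0, 0.0, 0.0], [0.35, -0.26, 0.0, 0.0, 0.0, 0.0], [0.39, -0.21, 0.0, 0.0, 0.0, 0.0], [0.41, -0.16, 0.0, 0.0, 0.0, 0.0]]]
```

Dial at 813°. Next the front half.

>>> apply_moves(increments=[[[-0.38,-0.04,0,0.005,0,0],[-0.37,-0.09,0,0,0,0],[-0.35,-0.15,0,0,0,0],[-0.32,-0.2,0,0,0,0],[-0.28,-0.25,0,0,0,0],[-0.24,-0.3,0,0,0,0],[-0.2,-0.33,0,0,0,0],[-0.15,-0.37,0,0,0,0],[-0.1,-0.39,0,0,0,0],[-0.04,-0.41,0,0,0,0],[0.01,-0.42,0,0,0,0],[0.07,-0.42,0,0,0,0],[0.13,-0.41,0,0,0,0],[0.18,-0.39,0,0,0,0],[0.23,-0.37,0,0,0,0]]])

```text
time_s: 19.2
ee_pos: [0.5654, -0.048, 0.0919]
tcp_rot: [-0.011, 0.707, 0.707, -0.005]
ft_force: [-3.8, -1.0, 3.0]
finger_gap: 0.015
```

```bash
python3 -c "
from gen import *
gen(20,-8,inw=.03)
"
```

```text
t 19.2 pos [ 0.5654 -0.048   0.0919] F [-3.82 -1.03  2.98] M [-0.31  0.29  0.05] gap 0.015 rotcorr [-0.009  -0.0233 -0.0009]
phi -152.95484804915583 r 0.03006739885139134 dial mod 332.9548480491558
[[[0.27, -0.34, 0.0, 0.0, 0.0, 0.0], [0.32, -0.3, 0.0, 0.0, 0.0, 0.0], [0.36, -0.26, 0.0, 0.0, 0.0, 0.0], [0.39, -0.21, 0.0, 0.0, 0.0, 0.0], [0.41, -0.16, 0.0, 0.0, 0.0, 0.0], [0.43, -0.11, 0.0, 0.0, 0.0, 0.0], [0.44, -0.05, 0.0, 0.0, 0.0, 0.0], [0.45, 0.01, 0.0, 0.0, 0.0, 0.0], [0.44, 0.07, 0.0, 0.0, 0.0, 0.0], [0.43, 0.12, 0.0, 0.0, 0.0, 0.0], [0.41, 0.18, 0.0, 0.0, 0.0, 0.0], [0.38, 0.23, 0.0, 0.0, 0.0, 0.0], [0.34, 0.27, 0.0, 0.0, 0.0, 0.0], [0.3, 0.32, 0.0, 0.0, 0.0, 0.0], [0.26, 0.35, 0.0, 0.0, 0.0, 0.0], [0.21, 0.38, 0.0, 0.0, 0.0, 0.0], [0.15, 0.4, 0.0, 0.0, 0.0, 0.0], [0.09, 0.41, 0.0, 0.0, 0.0, 0.0], [0.04, 0.42, 0.0, 0.0, 0.0, 0.0], [-0.02, 0.41, 0.0, 0.0, 0.0, 0.0]]]
```

>>> apply_moves(increments=[[[0.27,-0.34,0,-0.009,-0.023,0],[0.32,-0.3,0,0,0,0],[0.36,-0.26,0,0,0,0],[0.39,-0.21,0,0,0,0],[0.41,-0.16,0,0,0,0],[0.43,-0.11,0,0,0,0],[0.44,-0.05,0,0,0,0],[0.45,0.01,0,0,0,0],[0.44,0.07,0,0,0,0],[0.42,0.12,0,0,0,0],[0.4,0.18,0,0,0,0],[0.36,0.23,0,0,0,0],[0.32,0.27,0,0,0,0],[0.28,0.32,0,0,0,0],[0.24,0.35,0,0,0,0],[0.19,0.38,0,0,0,0],[0.13,0.4,0,0,0,0],[0.07,0.41,0,0,0,0]]])

```text
time_s: 21.0
ee_pos: [0.622, -0.0299, 0.0915]
tcp_rot: [-0.012, 0.705, 0.709, -0.007]
ft_force: [-10.9, -1.8, 5.8]
finger_gap: 0.0152
```

```bash
python3 -c "
from gen import *
gen(12,-6,inw=.03)
"
```

```text
t 21.0 pos [ 0.622  -0.0299  0.0915] F [-10.91  -1.8    5.76] M [-0.49  1.52 -0.03] gap 0.0152 rotcorr [-0.0066 -0.0262 -0.0045]
phi 8.333929961015366 r 0.0301613090090824 dial mod 171.66607003898463
[[[-0.06, 0.3, 0.0, 0.0, 0.0, 0.0], [-0.09, 0.29, 0.0, 0.0, 0.0, 0.0], [-0.12, 0.28, 0.0, 0.0, 0.0, 0.0], [-0.15, 0.26, 0.0, 0.0, 0.0, 0.0], [-0.18, 0.24, 0.0, 0.0, 0.0, 0.0], [-0.2, 0.21, 0.0, 0.0, 0.0, 0.0], [-0.22, 0.19, 0.0, 0.0, 0.0, 0.0], [-0.24, 0.16, 0.0, 0.0, 0.0, 0.0], [-0.25, 0.13, 0.0, 0.0, 0.0, 0.0], [-0.27, 0.1, 0.0, 0.0, 0.0, 0.0], [-0.28, 0.07, 0.0, 0.0, 0.0, 0.0], [-0.28, 0.04, 0.0, 0.0, 0.0, 0.0]]]
```

>>> apply_moves(increments=[[[-0.08,0.3,0,-0.006,-0.024,-0.004],[-0.1,0.29,0,0,0,0],[-0.12,0.28,0,0,0,0],[-0.15,0.26,0,0,0,0],[-0.18,0.24,0,0,0,0],[-0.2,0.21,0,0,0,0],[-0.22,0.19,0,0,0,0],[0,0,0,0,0,0]]])

```text
time_s: 21.8
ee_pos: [0.612, -0.0119, 0.0918]
tcp_rot: [0.0, 0.707, 0.708, -0.001]
ft_force: [-0.7, -1.0, 0.9]
finger_gap: 0.0149
```

```bash
python3 -c "
from gen import *
gen(4,-4,inw=.03)
"
```

```text
t 21.8 pos [ 0.612  -0.0119  0.0918] F [-0.68 -1.    0.87] M [-0.13  0.2  -0.02] gap 0.0149 rotcorr [ 0.0022 -0.0015 -0.0014]
phi 48.56049456459229 r 0.02993248203132583 dial mod 131.4395054354077
[[[-0.15, 0.11, 0.0, 0.0, 0.0, 0.0], [-0.16, 0.1, 0.0, 0.0, 0.0, 0.0], [-0.16, 0.08, 0.0, 0.0, 0.0, 0.0], [-0.17, 0.07, 0.0, 0.0, 0.0, 0.0]]]
```

>>> apply_moves(increments=[[[-0.15,0.12,0,0,0,0],[-0.16,0.1,0,0,0,0],[-0.16,0.08,0,0,0,0],[0,0,0,0,0,0]]])

```text
time_s: 22.2
ee_pos: [0.6072, -0.0084, 0.0918]
tcp_rot: [0.0, 0.707, 0.708, -0.001]
ft_force: [-1.0, 0.1, 1.2]
finger_gap: 0.0152
```

```bash
python3 -c "
from gen import *
s,p,im=wrist('wb')
gen(20,8,inw=.03)
"
```

```text
t 22.25 pos [ 0.6072 -0.0084  0.0918] F [-0.75  0.67  0.49] M [ 0.01  0.   -0.03] gap 0.0153 rotcorr [ 0.0016 -0.0008 -0.0012]
phi 59.87501852619867 r 0.029910866256574728 dial mod 120.12498147380133
[[[0.36, -0.26, 0.0, 0.0, 0.0, 0.0], [0.32, -0.3, 0.0, 0.0, 0.0, 0.0], [0.27, -0.34, 0.0, 0.0, 0.0, 0.0], [0.22, -0.37, 0.0, 0.0, 0.0, 0.0], [0.17, -0.39, 0.0, 0.0, 0.0, 0.0], [0.12, -0.41, 0.0, 0.0, 0.0, 0.0], [0.06, -0.42, 0.0, 0.0, 0.0, 0.0], [-0.0, -0.42, 0.0, 0.0, 0.0, 0.0], [-0.06, -0.41, 0.0, 0.0, 0.0, 0.0], [-0.11, -0.39, 0.0, 0.0, 0.0, 0.0], [-0.17, -0.37, 0.0, 0.0, 0.0, 0.0], [-0.22, -0.34, 0.0, 0.0, 0.0, 0.0], [-0.26, -0.3, 0.0, 0.0, 0.0, 0.0], [-0.3, -0.26, 0.0, 0.0, 0.0, 0.0], [-0.33, -0.21, 0.0, 0.0, 0.0, 0.0], [-0.36, -0.15, 0.0, 0.0, 0.0, 0.0], [-0.38, -0.1, 0.0, 0.0, 0.0, 0.0], [-0.39, -0.04, 0.0, 0.0, 0.0, 0.0], [-0.39, 0.02, 0.0, 0.0, 0.0, 0.0], [-0.38, 0.07, 0.0, 0.0, 0.0, 0.0]]]
```

View pics/wb.png

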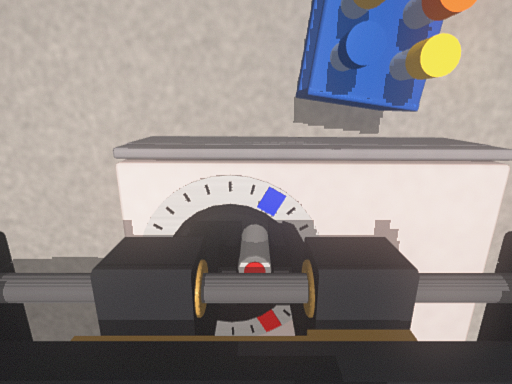

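>>> apply_moves(increments=[[[0.35,-0.26,0,0,0,0],[0.31,-0.3,0,0,0,0],[0.26,-0.34,0,0,0,0],[0.21,-0.37,0,0,0,0],[0.16,-0.39,0,0,0,0],[0.11,-0.41,0,0,0,0],[0.05,-0.42,0,0,0,0],[-0.01,-0.42,0,0,0,0],[-0.07,-0.41,0,0,0,0],[-0.12,-0.39,0,0,0,0],[-0.17,-0.37,0,0,0,0],[-0.22,-0.34,0,0,0,0],[-0.26,-0.3,0,0,0,0],[-0.3,-0.26,0,0,0,0],[-0.33,-0.21,0,0,0,0],[-0.36,-0.15,0,0,0,0],[-0.38,-0.1,0,0,0,0],[-0.39,-0.04,0,0,0,0]]])

```text
time_s: 24.05
ee_pos: [0.5934, -0.0644, 0.0917]
tcp_rot: [-0.004, 0.707, 0.708, 0.0]
ft_force: [0.9, 5.8, 1.8]
finger_gap: 0.0147
```

```bash
python3 -c "
from gen import *
gen(10,8,inw=.03)
"
```

```text
t 24.05 pos [ 0.5934 -0.0644  0.0917] F [0.9  5.8  1.78] M [ 0.57 -0.11 -0.  ] gap 0.0147 rotcorr [-0.0061 -0.0059 -0.0014]
phi -87.71514421730241 r 0.030105250077946295 dial mod 267.7151442173024
[[[-0.39, 0.04, 0.0, 0.0, 0.0, 0.0], [-0.38, 0.1, 0.0, 0.0, 0.0, 0.0], [-0.36, 0.16, 0.0, 0.0, 0.0, 0.0], [-0.33, 0.21, 0.0, 0.0, 0.0, 0.0], [-0.3, 0.26, 0.0, 0.0, 0.0, 0.0], [-0.26, 0.3, 0.0, 0.0, 0.0, 0.0], [-0.22, 0.34, 0.0, 0.0, 0.0, 0.0], [-0.17, 0.37, 0.0, 0.0, 0.0, 0.0], [-0.11, 0.39, 0.0, 0.0, 0.0, 0.0], [-0.06, 0.41, 0.0, 0.0, 0.0, 0.0]]]
```

>>> apply_moves(increments=[[[-0.38,0.04,0,-0.005,-0.005,0],[-0.37,0.1,0,0,0,0],[-0.35,0.16,0,0,0,0],[-0.32,0.21,0,0,0,0],[-0.28,0.26,0,0,0,0],[-0.24,0.3,0,0,0,0],[-0.2,0.34,0,0,0,0],[-0.15,0.37,0,0,0,0],[-0.1,0.39,0,0,0,0],[-0.05,0.41,0,0,0,0],[0,0.3,0,0,0,0],[0,0,0,0,0,0]]])

```text
time_s: 25.25
ee_pos: [0.5623, -0.0386, 0.0918]
tcp_rot: [-0.001, 0.707, 0.708, -0.007]
ft_force: [-0.5, 0.4, 1.1]
finger_gap: 0.015
```

```bash
python3 -c "
from gen import *
gen(4,2,inw=.0,bias=-.08)
"
```

```text
t 25.25 pos [ 0.5623 -0.0386  0.0918] F [-0.53  0.41  1.06] M [-0.01 -0.21  0.01] gap 0.015 rotcorr [ 0.0079 -0.0107 -0.0013]
phi -171.87247633049762 r 0.030209482081789484 dial mod 351.87247633049765
[[[-0.09, 0.1, 0.0, 0.0, 0.0, 0.0], [-0.09, 0.1, 0.0, 0.0, 0.0, 0.0], [-0.09, 0.1, 0.0, 0.0, 0.0, 0.0], [-0.08, 0.1, 0.0, 0.0, 0.0, 0.0]]]
```

>>> apply_moves(increments=[[[0,0.22,0,0.008,-0.01,0],[0,0.22,0,0,0,0],[0,0,0,0,0,0],[-0.06,0,0,0,0,0],[-0.08,0,0,0,0,0],[-0.08,0,0,0,0,0],[-0.08,0,0,0,0,0]]])

```text
time_s: 25.95
ee_pos: [0.5614, -0.0337, 0.0919]
tcp_rot: [0.002, 0.707, 0.707, 0.003]
ft_force: [5.2, 1.0, -0.8]
finger_gap: 0.0151
```

```bash
python3 st.py
```

```text
t 25.95 pos [ 0.5614 -0.0337  0.0919] F [ 5.19  1.05 -0.83] M [ 0.   -0.74  0.02] gap 0.0151 rotcorr [-0.001   0.0068 -0.0008]
```

>>> apply_moves(increments=[[[-0.12,0,0,0,0,0],[-0.12,0,0,0,0,0],[-0.12,0,0,0,0,0],[-0.12,0,0,0,0,0]]])

```text
time_s: 26.35
ee_pos: [0.5587, -0.0337, 0.0918]
tcp_rot: [0.004, 0.707, 0.707, 0.005]
ft_force: [7.0, 0.7, -3.4]
finger_gap: 0.0147
```

```bash
python3 st.py
```

```text
t 26.35 pos [ 0.5587 -0.0337  0.0918] F [ 6.97  0.72 -3.41] M [ 0.02 -1.08  0.06] gap 0.0147 rotcorr [-0.001   0.0131 -0.0002]
```

>>> apply_moves(increments=[[[-0.1,0,0,0,-0.005,0],[-0.1,0,0,0,0,0],[-0.1,0,0,0,0,0]]])

```text
time_s: 26.65
ee_pos: [0.5585, -0.0338, 0.0918]
tcp_rot: [0.009, 0.707, 0.707, 0.01]
ft_force: [8.7, 0.7, -4.6]
finger_gap: 0.0147
```

```bash
python3 st.py
```

```text
t 26.65 pos [ 0.5585 -0.0338  0.0918] F [ 8.67  0.68 -4.61] M [ 0.14 -1.15  0.08] gap 0.0147 rotcorr [-0.0009  0.0267  0.0005]
```

>>> apply_moves(increments=[[[-0.09,0.08,0,0,0.02,0],[-0.09,0.08,0,0,0,0],[-0.09,0.08,0,0,0,0],[-0.09,0.08,0,0,0,0],[-0.08,0.08,0,0,0,0],[-0.08,0.08,0,0,0,0],[-0.08,0.08,0,0,0,0],[-0.08,0.08,0,0,0,0]]])

```text
time_s: 27.45
ee_pos: [0.5585, -0.0335, 0.0918]
tcp_rot: [0.013, 0.708, 0.706, 0.005]
ft_force: [6.5, -4.1, -4.5]
finger_gap: 0.0146
```

```bash
python3 -c "
from gen import *
s=st();th=np.degrees(np.arcsin((s['ee_pos'][1]+.0343)/.03));x0=s['ee_pos'][0]+.03*np.cos(np.radians(th));print(th,'cover slide mm',(.5922-x0)*1e3)"
```

```text
t 27.45 pos [ 0.5585 -0.0335  0.0918] F [ 6.51 -4.08 -4.47] M [-0.67 -0.87  0.06] gap 0.0146 rotcorr [0.01   0.0253 0.0023]
1.5651299810503576 cover slide mm 3.69053898966365
```

>>> apply_moves(increments=[[[-0.05,0.16,0,0.005,0.02,0],[-0.05,0.16,0,0,0,0],[-0.05,0.16,0,0,0,0],[-0.05,0.16,0,0,0,0]]])

```text
time_s: 27.85
ee_pos: [0.5587, -0.0308, 0.0918]
tcp_rot: [0.008, 0.708, 0.706, -0.0]
ft_force: [5.3, -5.3, -2.1]
finger_gap: 0.0151
```

```bash
cat > sl.py <<'E'
from gen import *
s=st();th=np.degrees(np.arcsin((s['ee_pos'][1]+.0343)/.03));x0=s['ee_pos'][0]+.03*np.cos(np.radians(th));print('dial',th,'cover slide mm',(.5922-x0)*1e3)
E
python3 sl.py
```

```text
t 27.85 pos [ 0.5587 -0.0308  0.0918] F [ 5.34 -5.31 -2.12] M [-0.99 -0.65  0.09] gap 0.0151 rotcorr [0.0113 0.0107 0.0032]
dial 6.701289409555947 cover slide mm 3.683446348459962
```

>>> apply_moves(increments=[[[-0.06,0.14,0,0.01,0.01,0],[-0.06,0.14,0,0,0,0],[-0.05,0.14,0,0,0,0],[-0.05,0.14,0,0,0,0],[-0.04,0.14,0,0,0,0]]])

```text
time_s: 28.35
ee_pos: [0.5589, -0.0298, 0.0918]
tcp_rot: [0.007, 0.709, 0.706, -0.001]
ft_force: [2.9, -6.1, -3.1]
finger_gap: 0.0149
```

```bash
python3 sl.py
```

```text
t 28.35 pos [ 0.5589 -0.0298  0.0918] F [ 2.94 -6.07 -3.05] M [-1.05 -0.53  0.03] gap 0.0149 rotcorr [0.0112 0.0081 0.0041]
dial 8.686036763572655 cover slide mm 3.6798236034208953
```

>>> apply_moves(increments=[[[0.0,0.2,0,0.01,0.008,0],[0.0,0.2,0,0,0,0],[0.0,0.2,0,0,0,0]]])

```text
time_s: 28.65
ee_pos: [0.5594, -0.0271, 0.0918]
tcp_rot: [0.003, 0.709, 0.705, -0.002]
ft_force: [1.9, -4.0, -1.2]
finger_gap: 0.0152
```

```bash
python3 sl.py
```

```text
t 28.65 pos [ 0.5594 -0.0271  0.0918] F [ 1.93 -4.03 -1.2 ] M [-0.84 -0.41 -0.02] gap 0.0152 rotcorr [0.0063 0.0013 0.0049]
dial 13.940352426182603 cover slide mm 3.6528233779024033
```

>>> apply_moves(increments=[[[-0.04,0.18,0,0.005,0,0],[-0.04,0.18,0,0,0,0],[-0.04,0.18,0,0,0,0],[-0.03,0.18,0,0,0,0]]])

```text
time_s: 29.05
ee_pos: [0.5601, -0.0248, 0.0918]
tcp_rot: [0.006, 0.709, 0.705, -0.001]
ft_force: [2.9, -6.6, -3.3]
finger_gap: 0.0146
```

```bash
python3 sl.py
```

```text
t 29.05 pos [ 0.5601 -0.0248  0.0918] F [ 2.94 -6.62 -3.33] M [-1.17 -0.49 -0.01] gap 0.0146 rotcorr [0.0098 0.0073 0.0056]
dial 18.52112797434166 cover slide mm 3.697504267667684
```

>>> apply_moves(increments=[[[-0.03,0.2,0,0.01,0.007,0],[-0.03,0.2,0,0,0,0],[-0.02,0.2,0,0,0,0],[-0.02,0.2,0,0,0,0]]])

```text
time_s: 29.45
ee_pos: [0.5611, -0.0221, 0.0918]
tcp_rot: [0.005, 0.709, 0.705, -0.001]
ft_force: [3.7, -5.9, -3.0]
finger_gap: 0.0148
```

```bash
python3 sl.py
```

```text
t 29.45 pos [ 0.5611 -0.0221  0.0918] F [ 3.67 -5.94 -3.03] M [-1.13 -0.66  0.07] gap 0.0148 rotcorr [0.0084 0.0056 0.0067]
dial 24.03999562296738 cover slide mm 3.746389196305655
```

>>> apply_moves(increments=[[[-0.02,0.2,0,0.01,0.007,0],[-0.02,0.2,0,0,0,0],[-0.01,0.2,0,0,0,0],[-0.01,0.2,0,0,0,0]]])

```text
time_s: 29.85
ee_pos: [0.5622, -0.0197, 0.0918]
tcp_rot: [0.004, 0.71, 0.704, -0.002]
ft_force: [2.7, -8.0, -3.1]
finger_gap: 0.0152
```

```bash
python3 sl.py
```

```text
t 29.85 pos [ 0.5622 -0.0197  0.0918] F [ 2.68 -8.04 -3.07] M [-1.38 -0.46 -0.02] gap 0.0152 rotcorr [0.0079 0.0029 0.0075]
dial 29.076404184437887 cover slide mm 3.79891186042991
```

>>> apply_moves(increments=[[[-0.12,-0.03,0,0.008,0.003,0.007],[-0.14,-0.1,0,0,0.005,0],[-0.14,-0.1,0,0,0.005,0],[-0.14,-0.1,0,0,0.005,0]]])

```text
time_s: 30.25
ee_pos: [0.5606, -0.0231, 0.0919]
tcp_rot: [-0.002, 0.708, 0.707, -0.001]
ft_force: [8.9, 3.1, -4.1]
finger_gap: 0.0149
```

```bash
python3 sl.py
```

```text
t 30.25 pos [ 0.5606 -0.0231  0.0919] F [ 8.92  3.11 -4.1 ] M [ 0.36 -1.45 -0.02] gap 0.0149 rotcorr [-0.001  -0.0038  0.0017]
dial 21.930725903176707 cover slide mm 3.7256760630521857
```

>>> apply_moves(increments=[[[-0.13,-0.1,0,0,0.003,0],[-0.13,-0.1,0,0,0.003,0],[-0.13,-0.1,0,0,0.003,0],[-0.13,-0.1,0,0,0.003,0],[-0.12,-0.1,0,0,0.003,0]]])

```text
time_s: 30.75
ee_pos: [0.5597, -0.0259, 0.0919]
tcp_rot: [-0.003, 0.708, 0.706, 0.001]
ft_force: [7.8, 3.7, -4.3]
finger_gap: 0.0152
```

```bash
python3 sl.py
```

```text
t 30.75 pos [ 0.5597 -0.0259  0.0919] F [ 7.82  3.7  -4.28] M [ 0.4  -1.33  0.01] gap 0.0152 rotcorr [-0.005  -0.0029  0.0032]
dial 16.194330723019476 cover slide mm 3.7313863649713896
```

>>> apply_moves(increments=[[[-0.12,-0.13,0,-0.005,0.002,0.003],[-0.12,-0.13,0,0,0.003,0],[-0.12,-0.13,0,0,0.003,0],[-0.12,-0.13,0,0,0.003,0],[-0.12,-0.13,0,0,0.003,0],[-0.12,-0.13,0,0,0.003,0]]])

```text
time_s: 31.35
ee_pos: [0.5587, -0.0305, 0.0919]
tcp_rot: [-0.003, 0.708, 0.707, 0.001]
ft_force: [8.0, 4.3, -4.2]
finger_gap: 0.0153
```

```bash
python3 sl.py
```

```text
t 31.35 pos [ 0.5587 -0.0305  0.0919] F [ 8.02  4.25 -4.19] M [ 0.64 -1.49  0.02] gap 0.0153 rotcorr [-0.0057 -0.0016  0.0015]
dial 7.2875809119310615 cover slide mm 3.7498175220745944
```

>>> apply_moves(increments=[[[-0.11,-0.14,0,-0.005,0.002,0.002],[-0.11,-0.14,0,0,0.003,0],[-0.11,-0.14,0,0,0.003,0],[-0.11,-0.15,0,0,0.003,0],[-0.11,-0.15,0,0,0.003,0],[-0.11,-0.15,0,0,0.003,0]]])

```text
time_s: 31.95
ee_pos: [0.5584, -0.0351, 0.0919]
tcp_rot: [-0.003, 0.707, 0.707, 0.003]
ft_force: [9.1, 5.9, -3.9]
finger_gap: 0.0152
```

```bash
python3 sl.py
```

```text
t 31.95 pos [ 0.5584 -0.0351  0.0919] F [ 9.14  5.87 -3.93] M [ 0.9  -1.51  0.01] gap 0.0152 rotcorr [-0.0079 -0.0001  0.0009]
dial -1.481801653003949 cover slide mm 3.7893442943381928
```

>>> apply_moves(increments=[[[-0.11,-0.15,0,-0.007,0.002,0.001],[-0.11,-0.15,0,0,0.003,0],[-0.1,-0.15,0,0,0.003,0],[-0.1,-0.16,0,0,0.003,0],[-0.1,-0.16,0,0,0.003,0],[-0.1,-0.16,0,0,0.003,0]]])

```text
time_s: 32.55
ee_pos: [0.5588, -0.0391, 0.0919]
tcp_rot: [-0.003, 0.708, 0.707, 0.004]
ft_force: [9.2, 7.9, -3.5]
finger_gap: 0.0155
```

```bash
python3 sl.py
```

```text
t 32.55 pos [ 0.5588 -0.0391  0.0919] F [ 9.24  7.93 -3.5 ] M [ 1.1  -1.5  -0.01] gap 0.0155 rotcorr [-0.0099  0.0018  0.0012]
dial -9.175183942949342 cover slide mm 3.8083971765286995
```

>>> apply_moves(increments=[[[-0.09,-0.17,0,-0.01,0.003,0.001],[-0.09,-0.17,0,0,0.003,0],[-0.08,-0.17,0,0,0.003,0],[-0.08,-0.18,0,0,0.003,0],[-0.08,-0.18,0,0,0.003,0]]])

```text
time_s: 33.05
ee_pos: [0.5594, -0.0421, 0.0918]
tcp_rot: [-0.003, 0.707, 0.707, 0.004]
ft_force: [7.7, 4.2, -2.2]
finger_gap: 0.0152
```

```bash
python3 sl.py
```

```text
t 33.05 pos [ 0.5594 -0.0421  0.0918] F [ 7.67  4.19 -2.2 ] M [ 0.62 -1.26  0.06] gap 0.0152 rotcorr [-0.0094  0.0006  0.001 ]
dial -14.98139529020961 cover slide mm 3.8149564534322167
```

>>> apply_moves(increments=[[[-0.08,-0.17,0,-0.01,0.003,0.001],[-0.08,-0.17,0,0,0.003,0],[-0.07,-0.17,0,0,0.003,0],[-0.07,-0.17,0,0,0.003,0],[-0.07,-0.17,0,0,0.003,0]]])

```text
time_s: 33.55
ee_pos: [0.5587, -0.0478, 0.0918]
tcp_rot: [-0.004, 0.707, 0.707, -0.001]
ft_force: [6.9, 11.7, -2.2]
finger_gap: 0.0151
```

```bash
python3 sl.py
```

```text
t 33.55 pos [ 0.5587 -0.0478  0.0918] F [ 6.85 11.7  -2.2 ] M [ 1.8  -1.21 -0.02] gap 0.0151 rotcorr [-0.0042 -0.0059  0.0006]
dial -26.714991623347004 cover slide mm 6.731349897708405
```

>>> apply_moves(increments=[[[-0.1,0.05,0,-0.004,-0.004,0],[-0.14,0.02,0,0,0,0],[-0.16,0,0,0,0,0],[-0.16,0,0,0,0,0],[-0.16,0,0,0,0,0]]])

```text
time_s: 34.05
ee_pos: [0.5542, -0.0455, 0.0918]
tcp_rot: [0.001, 0.707, 0.707, 0.003]
ft_force: [5.5, 1.6, -1.8]
finger_gap: 0.015
```

```bash
python3 sl.py
```

```text
t 34.05 pos [ 0.5542 -0.0455  0.0918] F [ 5.46  1.6  -1.77] M [ 0.15 -0.74 -0.03] gap 0.015 rotcorr [-0.0024  0.0065  0.001 ]
dial -22.00443902420066 cover slide mm 10.193379394940138
```

>>> apply_moves(increments=[[[-0.2,0,0,0,0.006,0],[-0.25,0,0,0,0,0],[-0.3,0,0,0,0,0],[-0.35,0,0,0,0,0],[-0.35,0,0,0,0,0],[-0.35,0,0,0,0,0],[-0.35,0,0,0,0,0],[-0.35,0,0,0,0,0],[-0.35,0,0,0,0,0],[-0.35,0,0,0,0,0],[-0.35,0,0,0,0,0],[-0.35,0,0,0,0,0],[-0.35,0,0,0,0,0]]])

```text
time_s: 35.35
ee_pos: [0.5169, -0.0439, 0.0918]
tcp_rot: [0.005, 0.708, 0.706, 0.009]
ft_force: [4.6, 1.6, -1.7]
finger_gap: 0.0153
```

```bash
python3 sl.py
```

```text
t 35.35 pos [ 0.5169 -0.0439  0.0918] F [ 4.61  1.62 -1.69] M [ 0.09 -0.61  0.05] gap 0.0153 rotcorr [-0.0052  0.0197  0.003 ]
dial -18.73550797799612 cover slide mm 46.852053469152
```

Remaining about 28 mm.

>>> apply_moves(increments=[[[-0.35,0,0,-0.005,0.018,0.003],[-0.35,0,0,0,0,0],[-0.35,0,0,0,0,0],[-0.35,0,0,0,0,0],[-0.35,0,0,0,0,0],[-0.35,0,0,0,0,0],[-0.25,0,0,0,0,0],[-0.2,0,0,0,0,0],[-0.2,0,0,0,0,0],[-0.2,0,0,0,0,0]]])

```text
time_s: 36.35
ee_pos: [0.4903, -0.0433, 0.0918]
tcp_rot: [0.003, 0.707, 0.707, 0.003]
ft_force: [5.5, 1.1, -2.3]
finger_gap: 0.0151
```

```bash
python3 sl.py
```

```text
t 36.35 pos [ 0.4903 -0.0433  0.0918] F [ 5.48  1.13 -2.35] M [ 0.04 -0.75  0.01] gap 0.0151 rotcorr [0.     0.0093 0.001 ]
dial -17.49377170764391 cover slide mm 73.24589327043896
```

>>> apply_moves(increments=[[[-0.17,0,0,0,0.009,0],[-0.17,0,0,0,0,0],[-0.17,0,0,0,0,0],[-0.17,0,0,0,0,0]]])

```text
time_s: 36.75
ee_pos: [0.4879, -0.0428, 0.0919]
tcp_rot: [0.004, 0.708, 0.706, 0.004]
ft_force: [14.1, 3.9, -10.1]
finger_gap: 0.0148
```

```bash
python3 sl.py
```

```text
t 36.75 pos [ 0.4879 -0.0428  0.0919] F [ 14.08   3.91 -10.1 ] M [ 0.58 -2.19  0.04] gap 0.0148 rotcorr [-0.0005  0.0114  0.003 ]
dial -16.49313165615794 cover slide mm 75.5014527534853
```

>>> apply_moves(increments=[[[0,0,0,0,0,0],[0,0,0,0,0,0],[0,0,0,0,0,0],[0,0,0,0,0,0],[0,0,0,0,0,0]]], fingers=0.4)

```text
time_s: 37.25
ee_pos: [0.4866, -0.0427, 0.0916]
tcp_rot: [0.002, 0.708, 0.706, 0.002]
ft_force: [0.2, 0.2, 0.9]
finger_gap: 0.052
```

```bash
python3 sl.py
```

```text
t 37.25 pos [ 0.4866 -0.0427  0.0916] F [0.15 0.16 0.9 ] M [-0.09  0.07  0.  ] gap 0.052 rotcorr [-0.0009  0.0059  0.0025]
dial -16.164280066998096 cover slide mm 76.82370248671555
```

>>> apply_moves(increments=[[[0,0,1,0,0,0],[0,0,2,0,0,0],[0,0,3,0,0,0],[0,0,3,0,0,0],[0,0,3,0,0,0],[0,0,3,0,0,0],[-1,2,2,0,0,0],[-2,3,0,0,0,0],[-2,3,0,0,0,0],[-2,3,0,0,0,0],[-2,3,0,0,0,0],[0,0,0,0,0,0]]])

```text
time_s: 38.45
ee_pos: [0.39, 0.1014, 0.2771]
tcp_rot: [0.004, 0.709, 0.705, 0.004]
ft_force: [0.8, 0.3, -0.1]
finger_gap: 0.0527
```

```bash
python3 -c "
from gen import *
st()
im=manip.read_camera('top');p=manip.camera_params('top');cv2.imwrite('pics/tf.png',im[:,:,::-1])
marks(im,p,(245,200,340,330))
im=manip.read_camera('side');cv2.imwrite('pics/sf.png',im[:,:,::-1])"
```

```text
t 38.45 pos [0.39   0.1014 0.2771] F [ 0.84  0.32 -0.08] M [-0.08  0.09  0.02] gap 0.0527 rotcorr [-0.0002  0.0113  0.0057]
r [309 244   9   8  45] [312.8 247.6] ring [ 0.54   -0.0788] cap [ 0.5393 -0.0712]
r [297 276   5   5  18] [299.2 277.7] ring [ 0.4829 -0.049 ] cap [ 0.4863 -0.0436]
g [290 283   6   9  46] [292.5 287.6] ring [ 0.4645 -0.0353] cap [ 0.4692 -0.0308]
b [265 245   8   8  39] [268.5 248.4] ring [0.5408 0.0086] cap [0.54 0.01]
```

View pics/tf.png

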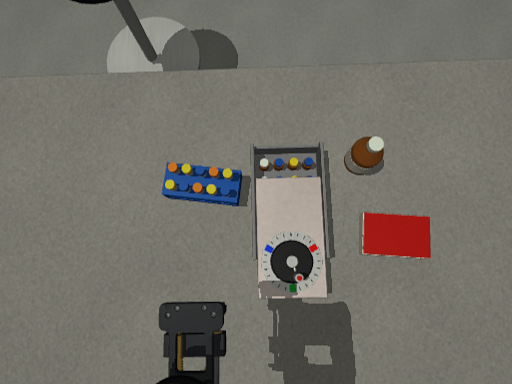

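View pics/sf.png

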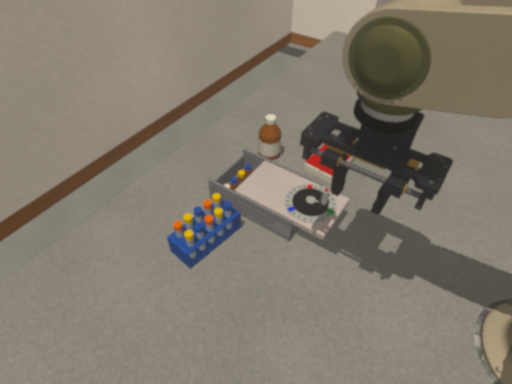

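```bash
python3 -c "
from plant import manip
print(manip.job_done())"
```

```text
the job is handed in; nothing more can be done
None
```

The lockbox is open: I dialled the combination, found the give point, slid the cover to its stop, let go and handed the job in at about 38.5 s of the 72 s allowed.

- **Dialing:** I turned clockwise past red twice and stopped on red the third time. Then I turned anticlockwise past red once and stopped on blue, then clockwise to green. Computed from the arm's position, both reversals were within about 0.5° of their marks. A wrist picture confirmed blue but none was taken exactly on red.
- **Finding the give:** I swept to and fro about green. The first sweep, up to +29°, pulled too lightly (about 3 N against 5 N of cover friction) to be sure of anything. I swept back with 8–9 N, and the lock gave between about −15° and −25° of green.
- **Opening:** I drew the cover until the stop was felt at about 14 N. Forces never read above about 16 N in the readings taken at the end of each move.
- **Last checks:** The top picture puts the marks 74.6 to 75.1 mm forward of where they started, against 75 mm for fully open. The gripper is clear, reading under 1 N, and the rack, bottle and slide box look unmoved.
- **Disagreements:** The first wrist-camera fix of the dial centre was 4–5 mm off the top camera's, likely because the arm was still settling. A second fix at rest, the grip itself and a circle fit settled it. The cover slide worked out from the arm's position read about 0.5 mm over the 75 mm limit at the stop. I put that down to flex.

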